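Snap ring onto an axle stub

ROBOT

A 6-joint arm with a two-finger parallel gripper is mounted at the origin on the work surface. World frame = base frame: x ahead of the robot, y to its left, z up, the work surface at z = 0. Lengths are in mm, angles in rad, forces in N, time in s.
With the tool pointing down it reaches from about 300 to 775 mm from the base axis. Payload 14.6 kg.
Tool frame: the origin (TCP) lies on the front face of the gripper's body, between the roots of the fingers; the fingertips stand 97 mm ahead of it and the grasp point (between the pads) lies 78 mm ahead of it; z points along the fingers, y is the line along which they close (so a half turn about z gives the same grasp; the last joint's range is limited). The gripper opens to 94 mm and grips with 3 to 60 N. Pads are 16 mm wide; open, the fingers measure 119 mm over their backs; the gripper's body (75 mm by 177 mm) begins 78 mm behind the grasp point.
Start: joints at [1.247, 0.3, 1.521, -0, 1.321, -0.067], TCP at [139.691, 531.955, 302.646] pointing down, gripper open.
Joint ranges: [-3.03, 3.03], [-0.79, 2.21], [0.23, 2.52], [-1.04, 4.18], [0, 3.07], [-2.55, 2.55]. Speed limits (rad/s): [2.22, 2.22, 2.57, 3.14, 3.14, 3.14].

INTERFACE

Orientations are given as [roll, pitch, yaw] about the fixed x, y, z axes, in that order (R = Rz(yaw) Ry(pitch) Rx(roll)).
In Python, from cell import * gives the robot as it stands.
- The arm moves only by the tool carry_out, never from a script. Its arguments are lists of equal length, an entry for each row: "slide": the shift along the world's x, y, z scaled (see below), a list of three; "dr": the turn, a rotation vector about the world's x, y, z scaled (see below), a list of three; "gripper": the opening in per cent of the stroke, from 0 (shut) to 100 (fully open). A call has 1 to 10 rows; each row is the pose to reach, as a shift and turn from the pose commanded when the call began, turning the shorter way round; what a row does not reach only later rows make up. The controller multiplies each number of a shift by 0.25 m and each number of a turn by 360 degrees. A row lasts 1/12 s, in which the tool goes at most 41.7 mm and 7.16 degrees, less where a joint would pass 70% of its speed; a pose out of reach is approached as far as the arm can. A call with a number of a shift or a turn outside -1 to 1 is refused whole. A call with a gripper value outside its range is refused whole. The fingers move at their own pace and stop on an object; "newtons" is the grip in N (left out, the last holds). Time passes only in rows, so rows that repeat a pose let the fingers close. It gives the time, the measured TCP pose, the force, the opening and the grip force at its end, in the units of the state.
- read_state(): the state, without advancing time (a new reading comes with each control period).
- camera(name): name is "side" or "top" or "wrist"; returns the picture (384x512x3 uint8, red, green, blue); there is no depth.
- camera_model(name): a dict with "vfov" (degrees; the focal length in pixels is half the picture's height over the tangent of half this angle, whatever the lens; pixels are square), "cx", "cy" (the principal point, pixels), "R" (3x3) and "t" (3): a world point X has camera coordinates R X + t. Camera axes: x right, y down, z forward; pixel columns grow to the right and rows downward; lengths in mm; the calibration is good to about 2 mm. A picture is of the moment at which its call begins: read the wrist's pose just before it. camera_model takes no time and is no camera call; for the wrist camera it gives the pose at the moment of the call.
- sign_off(): hands the job in; it is judged then, once.
The state is a dict: "clock": time; "joints": joint angles; "qd": joint speeds; "effort": joint torques, N m; "eef_pos": TCP position; "eef_rot": TCP orientation; "wrist_force": force on the tool from outside, world axes, zero at the start; "moment": the same for the moment, N m; "finger_gap": finger opening in mm; "finger_force": force on a finger pad.
Only numpy, scipy, OpenCV 4.12 (cv2) and the standard library are available. Lean on these libraries where they do the work, as an engineer would, in place of code of your own. Each camera call takes 0.05 s, during which the arm holds its last target. There are 200 camera calls.

TASK

Take the grooved steel axle stub from the wooden tray, set it groove end up, fully home, in the bore of the orange fixture and let go of it. Then pick the snap ring pliers off their blue stand with the snap ring on their tips, squeeze the handles fully so that the ring is spread, and lower the spread ring over the stub until it is level with the groove, without pushing on the stub. Finish there still holding: handles squeezed, ring spread around the groove, the pliers upright and carried by the gripper alone; leave the other things on the table where they are.

Things in the scene. Friction and masses are not known exactly. Their poses are not given: they have to be found in the camera images.
- stub_centre (a point): Grooved bright-steel axle stub, a round pin 30 mm across, 110 mm long, about 0.45 kg, upright in the wooden tray with two plain pins (brass 95 mm, black 80 mm tall), 58 mm apart in any order along the tray. The point is its centre, 55 mm above its foot; z up to the groove end. 3 mm bevel at the foot, 4 mm at the top.
- stub_groove (a point): Centre of the stub's groove: a dark neck 25 mm across and 10 mm wide, its middle 90 mm above the foot and 20 mm below the top; on the stub's axis, z up the axis.
- stub_foot (a point): Centre of the stub's underside.
- tray: Shallow wooden tray, 190 mm (its x) by 75 mm (its y) by 16 mm high, floor 5 mm thick, fixed to the table. Origin under its centre, on the table. The pins stand in a row along its x, so fingers fit best on either side along its y.
- bore_mouth (a point): Centre of the mouth of the blind bore, on the top of the orange fixture block (90 x 90 mm, top 53 mm above the table, on a dark base plate 150 x 120 mm, 8 mm thick, fixed). The bore is about 33 mm across, 30 mm deep, with a 3 mm bevel at the mouth. z up.
- bore_floor (a point): Centre of the bore's floor, 30 mm below its mouth; the stub's foot rests here when fully home, the groove then being 113 mm above the table.
- stand: Blue steel pliers stand, 120 x 110 mm, fixed, origin under its centre on the table. A post on its -x side carries two fork arms (floor 85 mm above the table) on which the pliers' hanger bar lies between 7 mm high lips; the ring side (+x) and the top are open, so the pliers lift straight up.
- pliers_grip (a point): Point midway between the blue handles of the snap ring pliers at the height to grip, 160 mm above the table in the stand; x to the ring side, y from right to left handle, z up. Handles 14 mm wide (x), 58 mm over both here (along y) relaxed, 40 mm squeezed; from 56 mm below this point to 20 mm above. Full squeeze takes 10 N a handle: grip with 25 to 40 N and they shut to their stop.
- ring_centre (a point): Centre of the brass-coloured snap ring that hangs on the pliers' tips, lying level: 25 mm to the pliers' +x side of the grip point and 135 mm below it (25 mm above the table in the stand); z up. Ring 3 mm thick; fully spread it is 36 mm across inside and 44 mm outside, relaxed too narrow to pass over the stub. The ring never leaves the tips.
- lever_left (a joint): Squeeze of the pliers' handles, rad: 0 relaxed (ring closed), 0.131 fully squeezed (ring fully spread, at a stop). Both handles move together.
- pliers: Snap ring pliers with ring, 0.22 kg, hanging in the stand, handles up, tips down. Origin midway between the handles at the underside of the 92 mm hanger bar (along y, 10 mm high), 75 mm below the grip point; x towards the ring, z up. The handles spring apart.
- stub: The axle stub; origin at the centre of its foot, z up its axis.
- fixture: The orange fixture with its base plate, fixed; origin under its centre on the table.
- brass_pin: Plain brass pin without groove, 30 mm across, 95 mm tall, in the tray; leave it. Origin at its foot.
- black_pin: Plain black pin without groove, 30 mm across, 80 mm tall, in the tray; leave it. Origin at its foot.
- wrench: Open wrench, 170 mm, lying on the table; leave it.
- screwdriver: Screwdriver, 190 mm, lying on the table; leave it.
- hammer: Hammer, 260 mm, lying on the table; leave it.
- grease_jar: Jar with red cap, 70 mm across, 75 mm high; leave it.
- clamp_block: Dark stepped steel block 70 x 50 x 42 mm; leave it.
Things that resemble listed ones, but are neither listed nor needed, are in the scene too. What is shaped like the stub but purple is not meant.

How it is judged:
By the outcome, as a careful person would: the job done as asked, in the order asked, and still so for the second after the job is handed in, while the arm keeps its last pose, push and grip.
It also fails if it takes over 64 s, if anything falls off the work surface, if the arm or the gripper's body presses on something with over 40 N, if the wrist force passes 120 N, or if a joint passes its speed limit or range.

## Working session

There is one attempt and no reset: what is moved stays moved. The work goes in short steps, Python scripts to look and compute and a tool call to move; the robot and the scene stay as the last step left them, time stands still between calls to the robot, and variables do not carry over. Pictures are saved under pics/ and viewed, at most 10 in all, crops included, and the job is handed in when it is done.

Besides the shell and the picture viewer there is one more tool, called after ">>>" as name(argument=value, ...) on one line, values as JSON. carry_out: Moves the arm, as the interface text tells. Its arguments: {"type":"object","properties":{"slide":{"type":"array","items":{"type":"array","items":{"type":"number","minimum":-1,"maximum":1}}},"dr":{"type":"array","items":{"type":"array","items":{"type":"number","minimum":-1,"maximum":1}}},"gripper":{"type":"array","items":{"type":"number"}},"newtons":{"type":"number"}},"required":["slide","dr","gripper"]}

```bash
ls; mkdir -p pics; python3 - <<'E'
from cell import *
import cv2,numpy as np
s=read_state();print(s)
for n in("top","side"):
    im=camera(n);m=camera_model(n);print(n,m)
    cv2.imwrite(f"pics/{n}0.png",cv2.resize(im[:,:,::-1],None,fx=1.5625,fy=1.5625,interpolation=cv2.INTER_CUBIC))
    np.save(f"pics/{n}0.npy",im)
E
```

```text
pics
{'clock': 0.0, 'joints': array([ 1.24740972e+00,  3.00478244e-01,  1.52161287e+00,  5.03055343e-06,
        1.32072011e+00, -6.65783572e-02]), 'qd': array([-1.77682957e-04, -2.40824683e-04,  2.11964626e-05, -9.76845507e-04,
        5.81079920e-04, -1.18282414e-03]), 'effort': array([-2.15111027e-04, -5.31792355e+01, -3.52745819e+01,  7.08236522e-02,
        2.41910439e-02, -8.67050039e-05]), 'eef_pos': array([139.63544623, 531.80986409, 302.06890041]), 'eef_rot': array([-3.14037710e+00, -8.59326608e-05,  2.88478310e+00]), 'wrist_force': array([ 0.56038345, -0.42726914, -0.35048389]), 'moment': array([ 0.0553462 , -0.02119832,  0.01583916]), 'finger_force': 0.0, 'finger_gap': 94.06344391004272}
top {'vfov': 49.05862760860135, 'cx': 255.89122680996977, 'cy': 189.0632372054414, 'R': array([[ 0.02882702, -0.99954754,  0.00858604],
       [-0.9914737 , -0.02968407, -0.12688086],
       [ 0.12707832, -0.00485524, -0.9918808 ]]), 't': array([  -7.182315  ,  569.71461262, 1270.74661837])}
side {'vfov': 43.03441723147215, 'cx': 250.04593247317507, 'cy': 196.26845967557662, 'R': array([[ 0.68376279, -0.72945317, -0.01914482],
       [-0.4659742 , -0.41629617, -0.78074679],
       [ 0.5615483 ,  0.5427666 , -0.62455418]]), 't': array([-388.40934661,  350.14206217, 1110.05069563])}
```

View pics/top0.png

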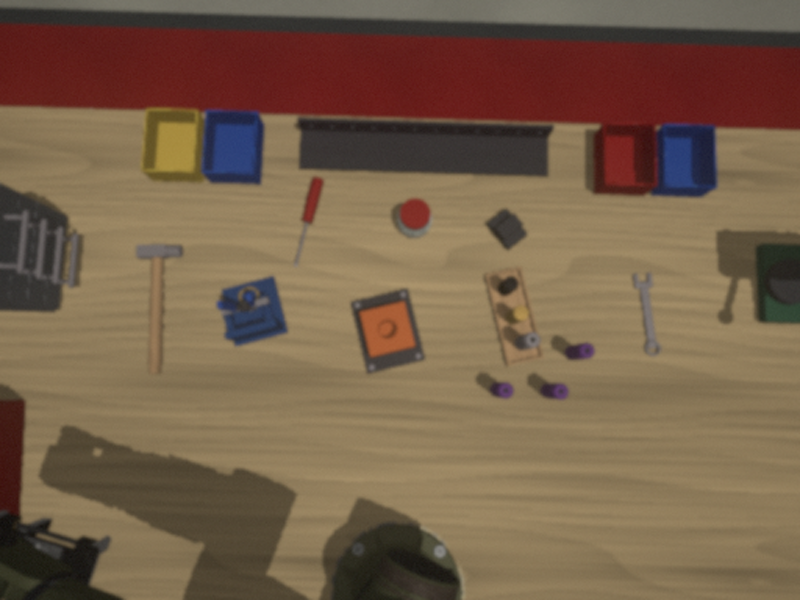

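View pics/side0.png

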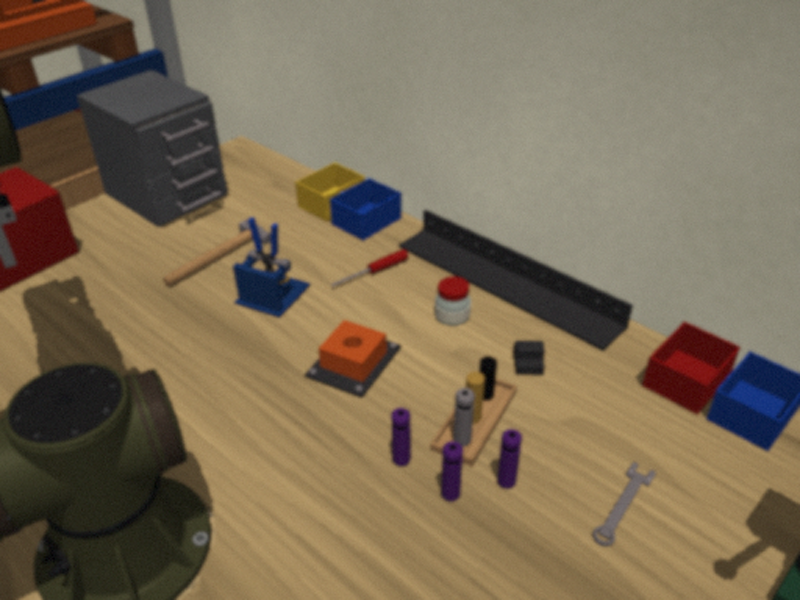

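Candidates for the stub, in scaled top-view pixels: the grey pin in the tray (528,340); brass pin (519,314); black pin (508,285); purple look-alikes at (580,351), (503,390) and (556,391). I choose the grey one with the bore-like groove ring, at (463,415) in the side view. The fixture is at (388,330) and the stand with the pliers at (250,310). Next I measure.

```bash
cat > h.py <<'E'
from cell import *
import cv2,numpy as np
def ray(m,p):
    f=192/np.tan(np.radians(m["vfov"]/2));R=np.array(m["R"]);t=np.array(m["t"])
    d=R.T@np.array([(p[0]-m["cx"])/f,(p[1]-m["cy"])/f,1.]);return -R.T@t,d/np.linalg.norm(d)
def plane(m,p,z):
    o,d=ray(m,p);return o+d*(z-o[2])/d[2]
def proj(m,X):
    f=192/np.tan(np.radians(m["vfov"]/2));c=np.array(m["R"])@np.array(X,float)+np.array(m["t"])
    return c[:2]/c[2]*f+[m["cx"],m["cy"]]
def tri(m1,p1,m2,p2):
    a,u=ray(m1,p1);b,v=ray(m2,p2)
    k=np.linalg.lstsq(np.c_[u,-v],b-a,rcond=None)[0];A=a+k[0]*u;B=b+k[1]*v
    return (A+B)/2,np.linalg.norm(A-B)
def blobs(mask,amin=15):
    n,l,s,c=cv2.connectedComponentsWithStats(mask.astype(np.uint8));
    return [(c[i],s[i],l==i) for i in range(1,n) if s[i,4]>=amin]
E
python3 - <<'E'
from h import *
T=np.load("pics/top0.npy");S=np.load("pics/side0.npy");mt=camera_model("top");ms=camera_model("side")
for n,im,m in(("top",T,mt),("side",S,ms)):
    h=cv2.cvtColor(im,cv2.COLOR_RGB2HSV);H,Sa,V=[h[:,:,i].astype(int) for i in range(3)]
    for c,mk in(("orange",(H>4)&(H<13)&(Sa>190)&(V>120)),("blue",(H>100)&(H<125)&(Sa>130))):
        for ce,s,l in blobs(mk,60):
            cn=cv2.findContours(l.astype(np.uint8),0,2)[0][0]
            print(n,c,ce.round(1),s, "pl53",plane(m,ce,53).round(0) if c=="orange" else plane(m,ce,40).round(0), cv2.minAreaRect(cn))
k=1.5625
# rough hand picked: stub top
print("stub top",tri(mt,(530/k,338/k),ms,(464/k,396/k)))
for n,p in(("tray c",(513,316)),("tA",(487,273)),("tB",(519,269)),("tC",(540,356)),("tD",(508,362))):print(n,plane(mt,np.array(p)/k,16).round(0))
for i in (2,):
    cv2.imwrite("pics/crop1.png",np.hstack([cv2.resize(T[170:260,125:235,::-1],(400,327),interpolation=2),cv2.resize(S[130:220,130:240,::-1],(400,327),interpolation=2)]))
E
```

```text
top blue [150.3  92.8] [ 131   72   36   41 1101] pl53 [868. 354.  40.] ((148.9588165283203, 92.03529357910156), (33.20958709716797, 40.112274169921875), 4.398705005645752)
top blue [435.5 100.4] [423  81  33  42 933] pl53 [ 872. -556.   40.] ((438.9022521972656, 101.27569580078125), (41.37493896484375, 31.167509078979492), 88.26429748535156)
side orange [26.9  9.3] [  0   1  57  18 209] pl53 [1031. 2234.   53.] ((27.637311935424805, 9.121761322021484), (3.817399024963379, 57.973567962646484), 75.25643920898438)
side orange [225.3 219.3] [205 206  41  27 655] pl53 [498.  28.  53.] ((224.9499969482422, 219.14999389648438), (36.04996109008789, 23.084627151489258), 18.43494987487793)
side blue [46.9 56.8] [   2   32  104   51 1568] pl53 [ 764. 1521.   40.] ((54.65001678466797, 55.94999694824219), (20.554805755615234, 104.98760986328125), 71.56504821777344)
side blue [233.8 133.1] [ 212  115   44   37 1136] pl53 [859. 352.  40.] ((234.04409790039062, 132.5735321044922), (31.89873695373535, 44.761131286621094), 59.03623962402344)
side blue [170.  184.7] [151 165  46  37 903] pl53 [507. 285.  40.] ((171.20184326171875, 183.66055297851562), (46.550357818603516, 29.88418197631836), 16.699241638183594)
side blue [484.  255.6] [ 453  226   59   61 2292] pl53 [ 856. -561.   40.] ((484.36431884765625, 254.7259521484375), (50.30608367919922, 51.522640228271484), 27.407575607299805)
stub top (array([ 487.70118548, -235.7700455 ,  104.11875649]), np.float64(0.6624966178720685))
tray c [ 537. -220.   16.]
tA [ 623. -166.   16.]
tB [ 634. -231.   16.]
tC [ 459. -274.   16.]
tD [ 445. -210.   16.]
```

View pics/crop1.png

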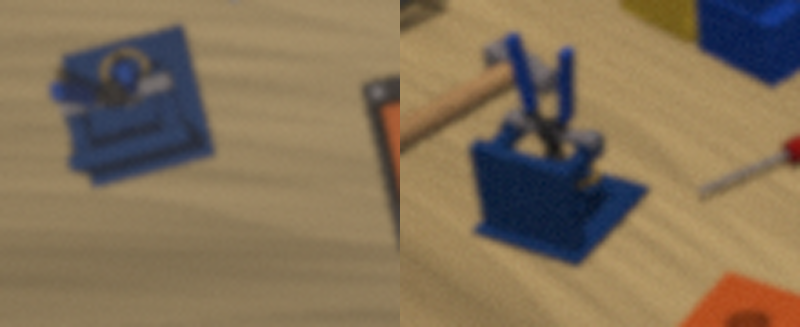

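The post side faces the robot, and the ring hangs on the far (+x world) side. I check the wrist camera geometry before moving.

```bash
python3 - <<'E'
from h import *
from scipy.spatial.transform import Rotation as Ro
s=read_state();m=camera_model("wrist");R=Ro.from_euler("xyz",s["eef_rot"]).as_matrix()
c=-np.array(m["R"]).T@m["t"]
print("cam in tool",R.T@(c-s["eef_pos"]),"axes in tool\n",(R.T@np.array(m["R"]).T).round(3),m["vfov"],m["cx"],m["cy"]);print("world c",c,"tool axes",R.round(2))
E
```

```text
cam in tool [ 71.80692893   0.5366828  -81.65745503] axes in tool
 [[-0.    -0.969 -0.248]
 [ 1.    -0.     0.   ]
 [-0.    -0.248  0.969]] 60.975891957228576 255.883158037493 193.4376966084641
world c [ 70.35022782 550.67210276 383.80494293] tool axes [[-0.97  0.25 -0.  ]
 [ 0.25  0.97 -0.  ]
 [ 0.   -0.   -1.  ]]
```

>>> carry_out(slide=[[0.8, -0.52, 0.32], [0.8, -0.52, 0.32], [0.8, -0.52, 0.32], [0.8, -0.52, 0.32], [0.8, -0.52, 0.32], [0.8, -0.52, 0.32], [0.8, -0.52, 0.32], [0.8, -0.52, 0.32], [0.8, -0.52, 0.32], [0.8, -0.52, 0.32]], dr=[[0, 0, -0.17], [0, 0, -0.17], [0, 0, -0.17], [0, 0, -0.17], [0, 0, -0.17], [0, 0, -0.17], [0, 0, -0.17], [0, 0, -0.17], [0, 0, -0.17], [0, 0, -0.17]], gripper=[100, 100, 100, 100, 100, 100, 100, 100, 100, 100])

```text
clock: 0.93
eef_pos: [339.9, 401.7, 382.4]
eef_rot: [-3.141, 0.0, 1.813]
wrist_force: [-0.2, 0.8, -0.0]
finger_gap: 93.9
finger_force: 0.0
```

>>> carry_out(slide=[[0.64, -0.47, 0], [0.64, -0.47, 0], [0.64, -0.47, 0], [0.64, -0.47, 0], [0.64, -0.47, 0], [0.64, -0.47, 0], [0.64, -0.47, 0], [0.64, -0.47, 0], [0.64, -0.47, 0], [0.64, -0.47, 0]], dr=[[0, 0, -0.17], [0, 0, -0.17], [0, 0, -0.17], [0, 0, -0.17], [0, 0, -0.17], [0, 0, -0.17], [0, 0, -0.17], [0, 0, -0.17], [0, 0, -0.17], [0, 0, -0.17]], gripper=[100, 100, 100, 100, 100, 100, 100, 100, 100, 100])

```text
clock: 1.77
eef_pos: [499.6, 284.5, 382.3]
eef_rot: [-3.141, 0.001, 0.748]
wrist_force: [-0.4, -0.2, -0.1]
finger_gap: 93.9
finger_force: 0.0
```

>>> carry_out(slide=[[0, 0, 0], [0, 0, 0], [0, 0, 0], [0, 0, 0], [0, 0, 0], [0, 0, 0]], dr=[[0, 0, -0.08], [0, 0, -0.08], [0, 0, -0.08], [0, 0, -0.08], [0, 0, -0.08], [0, 0, -0.08]], gripper=[100, 100, 100, 100, 100, 100])

```text
clock: 2.27
eef_pos: [499.6, 284.6, 382.6]
eef_rot: [3.142, 0.0, 0.253]
wrist_force: [-0.1, -0.3, 1.0]
finger_gap: 93.9
finger_force: 0.0
```

```bash
python3 - <<'E'
from h import *
import pickle
im=camera("wrist");m=camera_model("wrist");pickle.dump((im,m),open("pics/w_stand.pkl","wb"))
cv2.imwrite("pics/w_stand.png",cv2.resize(im[:,:,::-1],None,fx=1.5625,fy=1.5625,interpolation=2))
E
```

```text
(no output)
```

View pics/w_stand.png

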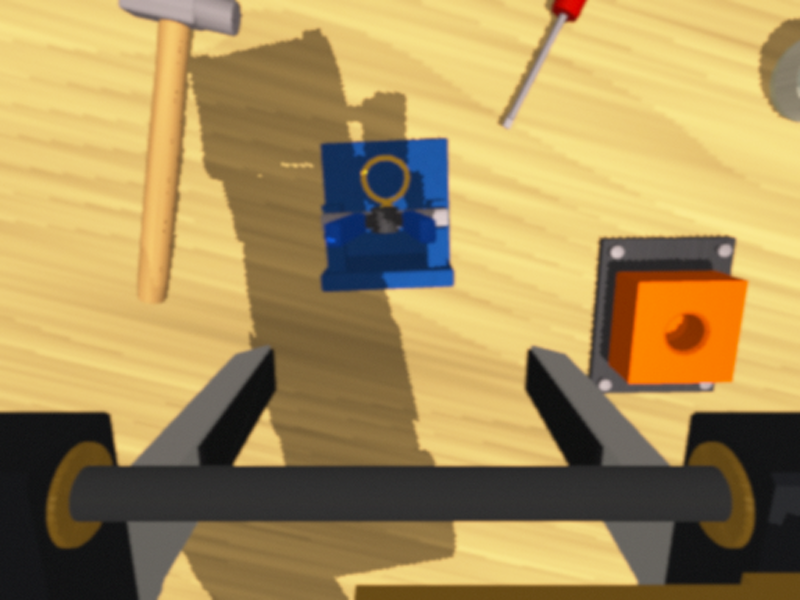

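The view shows the stand at (387,215), with the ring at (385,180) and the handles at (345,230) and (425,230). The fixture's bore is at (686,332).

```bash
python3 - <<'E'
from h import *
import pickle
im,m=pickle.load(open("pics/w_stand.pkl","rb"))
h=cv2.cvtColor(im,cv2.COLOR_RGB2HSV);H,S,V=[h[:,:,i].astype(int) for i in range(3)]
k=1.5625
def quad(l):
    c=max(cv2.findContours(l.astype(np.uint8),0,1)[0],key=cv2.contourArea);hu=cv2.convexHull(c)
    for e in np.arange(1,15,.5):
        q=cv2.approxPolyDP(hu,e,True)
        if len(q)<=4: return q[:,0].astype(float)
mk=(H>4)&(H<20)&(S>200)&(V>225); mk[:, :380]=False
for ce,s,l in blobs(mk,300):
    q=quad(l);P=np.array([plane(m,p,53) for p in q]);print("orange",s,q.tolist(),P.round(1).tolist(),P.mean(0),np.linalg.norm(np.roll(P,-1,0)-P,axis=1))
w=np.zeros_like(mk);w[195:230,420:460]=True
for ce,s,l in blobs(w&(V<225)&(H<25),30): print("bore",ce,s,plane(m,ce,53))
# stand base hull
bl=(H>100)&(H<125)&(S>150);bl[:85]=0;bl[190:]=0;bl[:,:200]=0;bl[:,295:]=0
b=max(blobs(bl,100),key=lambda b:b[1][4]);q=quad(b[2]);print("stand",b[1],q.tolist(),[plane(m,p,3).round(1).tolist() for p in q],[plane(m,p,90).round(1).tolist() for p in q])
# ring
r=(H>15)&(H<32)&(S>90)&(V>90);r2=np.zeros_like(r);r2[95:135,225:268]=r[95:135,225:268]
ys,xs=np.nonzero(r2);(c,ax,an)=cv2.fitEllipse(np.c_[xs,ys].astype(np.float32));print("ring",len(xs),c,ax,plane(m,c,25))
cv2.imwrite("pics/st_crop.png",cv2.resize(im[80:195,195:300,::-1],(548,600),interpolation=2))
E
```

```text
orange [ 402  179   76   66 3914] [[477.0, 180.0], [467.0, 243.0], [402.0, 243.0], [409.0, 181.0]] [[556.0, 5.7, 53.0], [472.0, -17.0, 53.0], [449.9, 68.2, 53.0], [532.8, 90.0, 53.0]] [502.67763423  36.73461902  53.        ] [87.05388654 87.95838028 85.73333269 87.40641691]
bore [439.98742138 213.74842767] [426 201  28  25 477] [501.53834973  34.3567098   53.        ]
stand [ 207   90   82   96 5682] [[284.0, 90.0], [288.0, 181.0], [207.0, 184.0], [207.0, 93.0]] [[604.2, 273.0, 3.0], [484.7, 233.4, 3.0], [451.1, 345.8, 3.0], [574.4, 372.9, 3.0]] [[597.5, 278.7, 90.0], [500.6, 246.6, 90.0], [473.3, 337.7, 90.0], [573.3, 359.7, 90.0]]
ring 296 (246.19911193847656, 114.32321166992188) (27.92223358154297, 28.831233978271484) [560.84041814 314.13282606  25.        ]
```

View pics/st_crop.png

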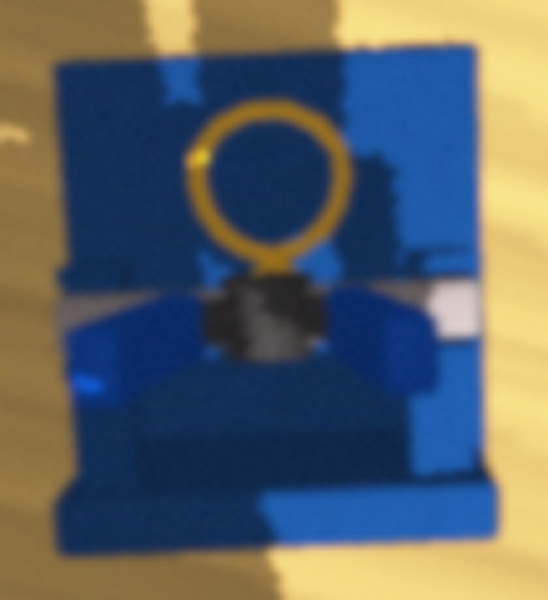

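>>> carry_out(slide=[[0, -0.99, 0], [0, -0.99, 0], [0, -0.99, 0], [0, -0.99, 0], [0, -0.99, 0], [0, -0.99, 0], [0, -0.99, 0], [0, -0.99, 0], [0, -0.99, 0]], dr=[[0, 0, 0], [0, 0, 0], [0, 0, 0], [0, 0, 0], [0, 0, 0], [0, 0, 0], [0, 0, 0], [0, 0, 0], [0, 0, 0]], gripper=[100, 100, 100, 100, 100, 100, 100, 100, 100])

```text
clock: 3.07
eef_pos: [499.7, 37.3, 382.7]
eef_rot: [-3.141, -0.0, 0.249]
wrist_force: [0.1, 0.2, 0.2]
finger_gap: 94.0
finger_force: 0.0
```

```bash
cat >> h.py <<'E'
import pickle
def snap(n):
    im=camera("wrist");m=camera_model("wrist");pickle.dump((im,m),open(f"pics/{n}.pkl","wb"))
    cv2.imwrite(f"pics/{n}.png",cv2.resize(im[:,:,::-1],None,fx=1.5625,fy=1.5625,interpolation=2))
    h=cv2.cvtColor(im,cv2.COLOR_RGB2HSV);return im,m,*[h[:,:,i].astype(int) for i in range(3)]
def quad(l):
    c=max(cv2.findContours(l.astype(np.uint8),0,1)[0],key=cv2.contourArea);hu=cv2.convexHull(c)
    for e in np.arange(1,15,.5):
        q=cv2.approxPolyDP(hu,e,True)
        if len(q)<=4: return q[:,0].astype(float)
E
python3 - <<'E'
from h import *
im,m,H,S,V=snap("w_fix");print(read_state()["eef_pos"])
mk=(H>4)&(H<20)&(S>200)&(V>225)
for ce,s,l in blobs(mk,500):
    q=quad(l);P=np.array([plane(m,p,53) for p in q]);print("orange",s,q.tolist(),P.round(1).tolist(),P.mean(0),np.linalg.norm(np.roll(P,-1,0)-P,axis=1))
    f=cv2.fillConvexPoly(np.zeros(mk.shape,np.uint8),q.astype(np.int32),1)
    f=cv2.erode(f,np.ones((9,9)))
    for c2,s2,l2 in blobs((f>0)&~l,30):
        cn=max(cv2.findContours(l2.astype(np.uint8),0,1)[0],key=cv2.contourArea);c,a,_=cv2.fitEllipse(cv2.convexHull(cn));print("bore",c2,s2,c,a,plane(m,c,53),plane(m,c,50))
E
```

```text
[499.70534535  37.80159258 382.65237928]
orange [ 223  131   71   71 4531] [[293.0, 131.0], [292.0, 199.0], [226.0, 201.0], [223.0, 133.0]] [[556.4, 5.4, 53.0], [471.9, -17.2, 53.0], [448.0, 65.7, 53.0], [532.6, 89.1, 53.0]] [502.22688511  35.73807018  53.        ] [87.44057491 86.35626554 87.7213392  86.95796843]
bore [261.01529052 171.64831804] [245 157  28  25 327] (258.8443298339844, 167.38507080078125) (26.84286880493164, 27.56744384765625) [501.71081443  35.13439005  53.        ] [501.22186996  34.98221229  50.        ]
```

>>> carry_out(slide=[[0, -0.99, -0.3], [0, -0.99, -0.3], [0, -0.99, -0.3], [0, -0.99, -0.3], [0, -0.99, -0.3], [0, -0.99, -0.3], [0, -0.99, -0.3], [0, -0.99, -0.3], [0, -0.99, -0.3], [0, -0.99, -0.3]], dr=[[0, 0, 0], [0, 0, 0], [0, 0, 0], [0, 0, 0], [0, 0, 0], [0, 0, 0], [0, 0, 0], [0, 0, 0], [0, 0, 0], [0, 0, 0]], gripper=[100, 100, 100, 100, 100, 100, 100, 100, 100, 100])

```text
clock: 3.95
eef_pos: [500.3, -208.8, 308.2]
eef_rot: [3.141, -0.001, 0.248]
wrist_force: [0.1, 0.3, -0.2]
finger_gap: 93.9
finger_force: 0.0
```

```bash
python3 - <<'E'
from h import *
im,m,H,S,V=snap("w_tray");s=read_state();print(s["eef_pos"],s["joints"])
E
```

```text
[ 500.24571447 -208.76811113  308.36197122] [-4.62988132e-01  2.77324597e-01  1.53652161e+00  1.91082112e-04
  1.32671726e+00  8.59082726e-01]
```

View pics/w_tray.png

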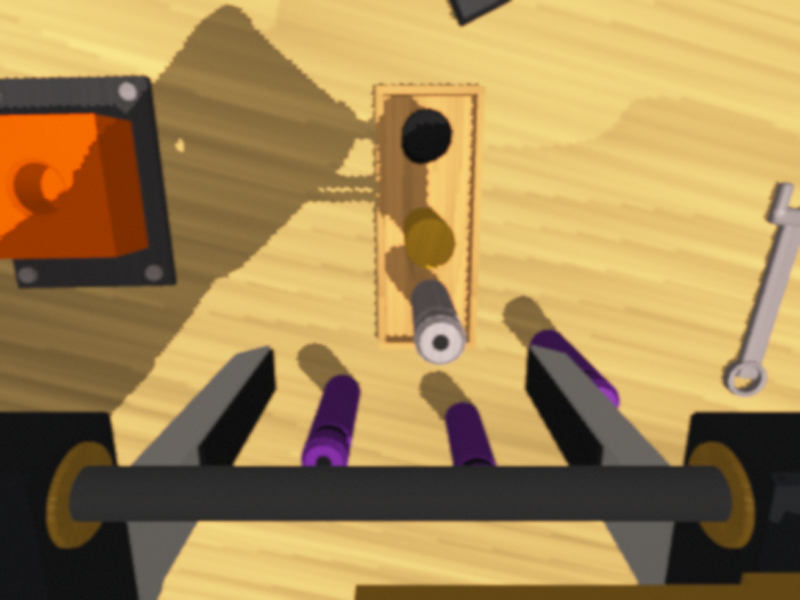

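The close view shows the grey stub's top face (439,342) in the tray. Brass is at (430,240) and black at (426,137). The purple look-alikes around it are at (330,430), (470,440) and (580,370). The choice of the grey pin is confirmed. Now I compute clearances.

```bash
python3 - <<'E'
from h import *
im,m=pickle.load(open("pics/w_tray.pkl","rb"));h=cv2.cvtColor(im,cv2.COLOR_RGB2HSV);H,S,V=[h[:,:,i].astype(int) for i in range(3)]
w=np.zeros(H.shape,bool);w[200:238,258:305]=True
for ce,s,l in blobs(w&(S<45)&(V>150),30):
    cn=max(cv2.findContours(l.astype(np.uint8),0,1)[0],key=cv2.contourArea);c,a,_=cv2.fitEllipse(cv2.convexHull(cn));print("stub",ce,s,c,a,plane(m,c,115),plane(m,c,113))
k=1.5625
print("dark hole",plane(m,(441/k,342/k),115))
tr=[(375,84),(482,84),(469,342),(380,342)]
P=np.array([plane(m,np.array(p)/k,16) for p in tr]);print("tray",P.round(1).tolist(),P.mean(0),np.linalg.norm(np.roll(P,-1,0)-P,axis=1))
print("brass",plane(m,np.array((430,239))/k,100),"black",plane(m,np.array((427,133))/k,85))
T=np.load("pics/top0.npy");mt=camera_model("top");h=cv2.cvtColor(T,cv2.COLOR_RGB2HSV);H,S,V=[h[:,:,i].astype(int) for i in range(3)]
for ce,s,l in blobs((H>128)&(H<155)&(S>70),30): print("purple",ce,s,"z60",plane(mt,ce,60))
E
```

```text
stub [282.01526718 218.64312977] [268 206  30  26 524] (282.08197021484375, 218.63877868652344) (25.910564422607422, 29.812658309936523) [ 485.15405187 -236.02478212  115.        ] [ 484.54299683 -236.35530122  113.        ]
dark hole [ 484.97130171 -236.22046183  115.        ]
tray [[622.4, -159.8, 16.0], [640.4, -230.6, 16.0], [460.0, -273.6, 16.0], [443.1, -207.0, 16.0]] [ 541.48267716 -217.73903969   16.        ] [ 73.10816827 185.51379075  68.75362151 185.48411749]
brass [ 538.34687772 -216.27399388  100.        ] black [ 594.65408819 -200.23882788   85.        ]
purple [148.5         70.73529412] [132  70  34   3  34] z60 [932.88740336 359.36535528  60.        ]
purple [373.33333333 224.45454545] [367 221  12   8  66] z60 [ 469.40298333 -348.51483728   60.        ]
purple [321.91176471 249.32352941] [316 246  12   8  68] z60 [ 390.45298272 -193.49581917   60.        ]
purple [356.82666667 250.09333333] [350 246  13   9  75] z60 [ 391.17659407 -298.37702292   60.        ]
```

>>> carry_out(slide=[[-0.059, -0.102, -0.1], [-0.059, -0.102, -0.2], [-0.059, -0.102, -0.3], [-0.059, -0.102, -0.4], [-0.059, -0.102, -0.5], [-0.059, -0.102, -0.6], [-0.059, -0.102, -0.638], [-0.059, -0.102, -0.638], [-0.059, -0.102, -0.638]], dr=[[0, 0, 0], [0, 0, 0], [0, 0, 0], [0, 0, 0], [0, 0, 0], [0, 0, 0], [0, 0, 0], [0, 0, 0], [0, 0, 0]], gripper=[100, 100, 100, 100, 100, 100, 100, 100, 100])

```text
clock: 4.75
eef_pos: [485.5, -235.5, 149.2]
eef_rot: [3.141, -0.001, 0.247]
wrist_force: [-0.2, -0.7, 0.6]
finger_gap: 93.9
finger_force: 0.0
```

```bash
python3 - <<'E'
from h import *
im,m,H,S,V=snap("w_pre");s=read_state();print(s["eef_pos"],s["eef_rot"],s["wrist_force"])
E
```

```text
[ 485.69758483 -235.85942528  149.78949654] [ 3.14013296e+00 -1.56838047e-03  2.46710115e-01] [-0.830721    0.05097464  0.39849053]
```

View pics/w_pre.png

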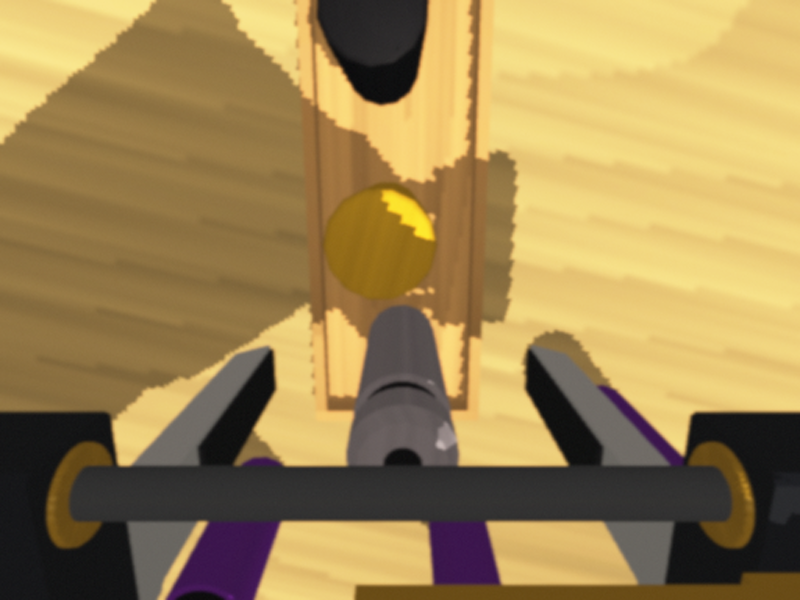

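```bash
python3 - <<'E'
from h import *
im,m=pickle.load(open("pics/w_pre.pkl","rb"));k=1.5625
ax=np.array([np.cos(.247),np.sin(.247)])
print("axis x",ax,"tcp along",ax@[485.6,-235.8])
p=plane(m,(400/k,307/k),7)[:2];print("foot far edge",p,"centre ->",p-13.5*ax)
print("hole ",plane(m,(402/k,452/k),115), "brass",plane(m,(379/k,245/k),100))
print("predicted hole px if at TCP",proj(m,(485.6,-235.8,115))*k,"foot",proj(m,[*(np.array([485.6,-235.8])+13.5*ax),7])*k)
E
```

```text
axis x [0.96965027 0.24449611] tcp along 413.2099888110016
foot far edge [ 497.63604685 -232.46762922] centre -> [ 484.54576818 -235.76832674]
hole  [ 488.14122554 -235.18823524  115.        ] brass [ 536.00137705 -217.02827591  100.        ]
predicted hole px if at TCP [401.88277555 461.16604949] foot [400.63341216 304.84288244]
```

>>> carry_out(slide=[[0, 0, 0], [0, 0, 0], [0, 0, 0], [0, 0, 0], [0, 0, 0], [0, 0, 0], [0, 0, 0], [0, 0, 0], [0, 0, 0], [0, 0, 0]], dr=[[0, 0, 0], [0, 0, 0], [0, 0, 0], [0, 0, 0], [0, 0, 0], [0, 0, 0], [0, 0, 0], [0, 0, 0], [0, 0, 0], [0, 0, 0]], gripper=[20, 20, 20, 20, 20, 20, 20, 20, 20, 20], newtons=40)

```text
clock: 5.63
eef_pos: [484.9, -236.1, 148.1]
eef_rot: [-3.142, 0.0, 0.246]
wrist_force: [0.5, -0.9, 0.1]
finger_gap: 30.7
finger_force: 0.0
```

>>> carry_out(slide=[[0, 0, 0], [0, 0, 0], [0, 0, 0]], dr=[[0, 0, 0], [0, 0, 0], [0, 0, 0]], gripper=[20, 20, 20])

```text
clock: 5.88
eef_pos: [484.9, -236.1, 148.1]
eef_rot: [3.142, -0.0, 0.246]
wrist_force: [0.6, -1.2, -0.9]
finger_gap: 29.4
finger_force: 40.0
```

>>> carry_out(slide=[[0, 0, 0.08], [0, 0, 0.2], [0, 0, 0.34], [0, 0, 0.48], [0, 0.1, 0.5], [0.02, 0.25, 0.5], [0.03, 0.4, 0.5], [0.04, 0.54, 0.5], [0.04, 0.54, 0.5]], dr=[[0, 0, 0], [0, 0, 0], [0, 0, 0], [0, 0, 0], [0, 0, 0], [0, 0, 0], [0, 0, 0], [0, 0, 0], [0, 0, 0]], gripper=[20, 20, 20, 20, 20, 20, 20, 20, 20])

```text
clock: 6.63
eef_pos: [494.7, -96.3, 272.6]
eef_rot: [-3.139, 0.001, 0.25]
wrist_force: [-0.4, -0.9, -5.2]
finger_gap: 29.4
finger_force: 40.0
```

>>> carry_out(slide=[[0.02, 0.14, 0], [0.027, 0.28, 0], [0.027, 0.42, 0], [0.027, 0.52, -0.05], [0.027, 0.546, -0.15], [0.027, 0.546, -0.2], [0.027, 0.546, -0.2], [0.027, 0.546, -0.2]], dr=[[0, 0, 0], [0, 0, 0], [0, 0, 0], [0, 0, 0], [0, 0, 0], [0, 0, 0], [0, 0, 0], [0, 0, 0]], gripper=[20, 20, 20, 20, 20, 20, 20, 20])

```text
clock: 7.3
eef_pos: [501.5, 35.4, 222.7]
eef_rot: [-3.141, 0.002, 0.246]
wrist_force: [0.2, -0.4, -5.3]
finger_gap: 29.2
finger_force: 40.0
```

```bash
python3 - <<'E'
from h import *
im,m,H,S,V=snap("w_bore");s=read_state();print(s["eef_pos"],s["eef_rot"],s["wrist_force"],s["finger_gap"],s["finger_force"])
E
```

```text
[501.84118406  35.18508141 223.61375255] [-3.14156936e+00  2.84642861e-05  2.45465046e-01] [-0.43491964  0.33093112 -5.64970975] 28.950507362819277 39.99799182005518
```

View pics/w_bore.png

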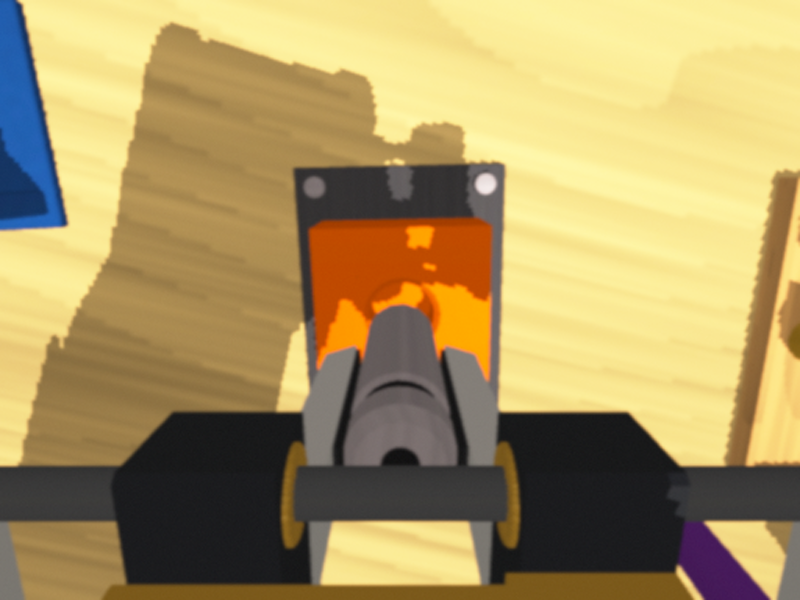

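```bash
python3 - <<'E'
from h import *
im,m=pickle.load(open("pics/w_bore.pkl","rb"));k=1.5625
c=np.array([501.9,35.4]);a=.2455;ux=np.array([np.cos(a),np.sin(a)]);uy=np.array([-ux[1],ux[0]])
for n,d in(("far",ux),("left",uy),("right",-uy)): print(n,proj(m,[*(c+19.5*d),53])*k,proj(m,[*(c+16.5*d),50])*k)
tc=read_state()["eef_pos"][:2]; print(tc)
print("stub foot far",proj(m,[*(tc+13.5*ux),82])*k)
for z in(53,): print("far corners",[plane(m,np.array(p)/k,53).round(1) for p in((311,229),(490,224))],"top far mid expected",proj(m,[*(c+45*ux),53])*k)
cv2.imwrite("pics/bcrop.png",cv2.resize(im[130:245,185:325,::-1],(730,600),interpolation=2))
E
```

```text
far [400.76240604 278.73010844] [400.74951091 283.29614415]
left [362.82718273 315.91377892] [369.00294342 314.34397425]
right [438.66461151 315.91317779] [432.46881251 314.34346368]
[501.84118406  35.18508141]
stub foot far [401.29842191 304.8658592 ]
far corners [array([534.3,  89.1,  53. ]), array([558.1,   4.3,  53. ])] top far mid expected [400.78509507 227.96022081]
```

View pics/bcrop.png

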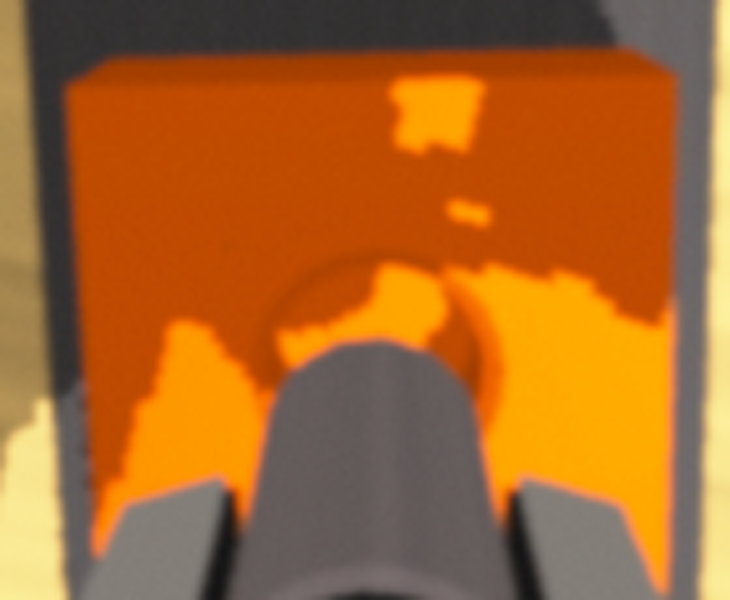

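The stub foot (401,305) lines up with the bore rim (far edge at 401,278), as predicted. I lower it in stages.

>>> carry_out(slide=[[0, 0, -0.04], [0, 0, -0.07], [0, 0, -0.09], [0, 0, -0.105], [0, 0, -0.12], [0, 0, -0.135], [0, 0, -0.15], [0, 0, -0.16], [0, 0, -0.16]], dr=[[0, 0, 0], [0, 0, 0], [0, 0, 0], [0, 0, 0], [0, 0, 0], [0, 0, 0], [0, 0, 0], [0, 0, 0], [0, 0, 0]], gripper=[20, 20, 20, 20, 20, 20, 20, 20, 20])

```text
clock: 8.1
eef_pos: [501.6, 35.4, 182.6]
eef_rot: [-3.141, 0.001, 0.246]
wrist_force: [-0.2, 0.3, -5.0]
finger_gap: 29.7
finger_force: 40.0
```

>>> carry_out(slide=[[0, 0, -0.016], [0, 0, -0.032], [0, 0, -0.044], [0, 0, -0.054], [0, 0, -0.06], [0, 0, -0.064], [0, 0, -0.064], [0, 0, -0.064]], dr=[[0, 0, 0], [0, 0, 0], [0, 0, 0], [0, 0, 0], [0, 0, 0], [0, 0, 0], [0, 0, 0], [0, 0, 0]], gripper=[20, 20, 20, 20, 20, 20, 20, 20])

```text
clock: 8.77
eef_pos: [501.7, 35.5, 167.2]
eef_rot: [-3.142, -0.0, 0.246]
wrist_force: [-0.1, 0.0, -6.1]
finger_gap: 29.3
finger_force: 40.0
```

>>> carry_out(slide=[[0, 0, -0.002], [0, 0, -0.004], [0, 0, -0.006], [0, 0, -0.006]], dr=[[0, 0, 0], [0, 0, 0], [0, 0, 0], [0, 0, 0]], gripper=[20, 20, 20, 20])

```text
clock: 9.1
eef_pos: [501.8, 35.5, 166.1]
eef_rot: [3.141, -0.0, 0.246]
wrist_force: [-2.6, -0.2, 2.7]
finger_gap: 29.5
finger_force: 40.0
```

The foot has reached the floor: vertical force rose from -6 N to +2.7 N at the expected height. I release and rise.

>>> carry_out(slide=[[0, 0, 0], [0, 0, 0], [0, 0, 0], [0, 0, 0], [0, 0, 0], [0, 0, 0], [0, 0, 0], [0, 0, 0], [0, 0, 0]], dr=[[0, 0, 0], [0, 0, 0], [0, 0, 0], [0, 0, 0], [0, 0, 0], [0, 0, 0], [0, 0, 0], [0, 0, 0], [0, 0, 0]], gripper=[100, 100, 100, 100, 100, 100, 100, 100, 100])

```text
clock: 9.85
eef_pos: [501.7, 35.4, 165.6]
eef_rot: [3.142, 0.0, 0.246]
wrist_force: [0.5, -0.4, 0.3]
finger_gap: 86.1
finger_force: 0.0
```

>>> carry_out(slide=[[0, 0, 0.05], [0, 0, 0.15], [0, 0, 0.3], [0, 0, 0.45], [0, 0, 0.6], [0, 0, 0.72], [0, 0, 0.72], [0, 0, 0.72]], dr=[[0, 0, 0], [0, 0, 0], [0, 0, 0], [0, 0, 0], [0, 0, 0], [0, 0, 0], [0, 0, 0], [0, 0, 0]], gripper=[100, 100, 100, 100, 100, 100, 100, 100])

```text
clock: 10.52
eef_pos: [501.8, 35.4, 346.8]
eef_rot: [3.141, -0.003, 0.246]
wrist_force: [-0.4, 0.1, 0.1]
finger_gap: 93.6
finger_force: 0.0
```

```bash
python3 - <<'E'
from h import *
im,m,H,S,V=snap("w_home");s=read_state();print(s["eef_pos"],s["eef_rot"],s["wrist_force"],s["finger_gap"]);k=1.5625
a=.246;ux=np.array([np.cos(a),np.sin(a)])
# stub top face: grey low saturation near expected projection
e=proj(m,(501.8,35.5,133));print("expected top",e*k)
w=np.zeros(H.shape,bool);x,y=e.astype(int);w[y-25:y+25,x-25:x+25]=True
for ce,st,l in blobs(w&(S<60)&(V>90),30):
    cn=max(cv2.findContours(l.astype(np.uint8),0,1)[0],key=cv2.contourArea);c,a_,_=cv2.fitEllipse(cv2.convexHull(cn));print("grey",ce,st,c,a_,plane(m,c,133))
S2=camera("side");np.save("pics/side1.npy",S2)
A=cv2.resize(im[60:260,180:340,::-1],(400,500),interpolation=2);B=cv2.resize(S2[160:260,185:265,::-1],(400,500),interpolation=2)
cv2.imwrite("pics/home_crop.png",np.hstack([A,B]))
E
```

```text
[501.54557088  35.47054093 345.23399712] [-3.14156415e+00  4.08264248e-05  2.45858510e-01] [-0.2620881   0.53590619 -0.26255237] 93.93911677744518
expected top [400.94756696 296.56845613]
grey [256.00737463 187.24926254] [242 173  29  31 678] (256.3288879394531, 186.68971252441406) (29.309524536132812, 33.53581619262695) [504.61141294  36.47165581 133.        ]
```

View pics/home_crop.png

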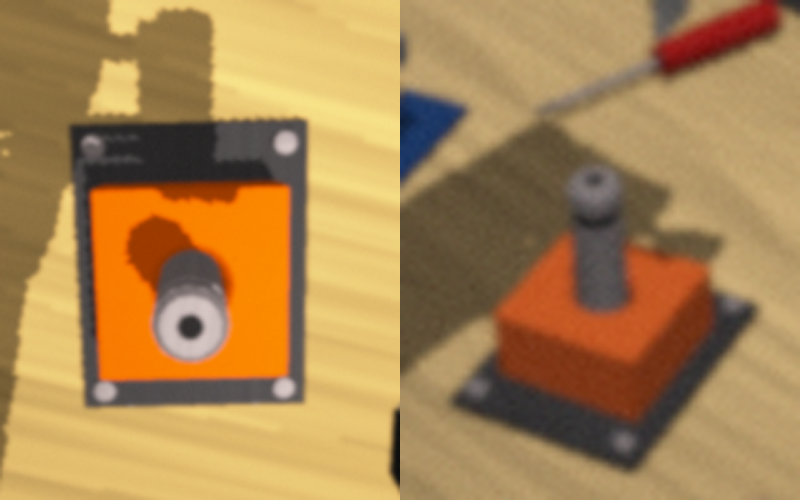

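The stub stands upright in the bore, its top hole at crop (190,327). It shows the same in the side view at (595,190). Now to the pliers. The picture quota is used up, so from here I work from numbers only.

>>> carry_out(slide=[[0.07, 0.54, 0], [0.07, 0.54, 0], [0.07, 0.54, 0], [0.07, 0.54, 0], [0.07, 0.54, 0]], dr=[[0, 0, 0.006], [0, 0, 0.006], [0, 0, 0.006], [0, 0, 0.006], [0, 0, 0.006]], gripper=[100, 100, 100, 100, 100])

```text
clock: 11.03
eef_pos: [518.9, 172.9, 343.6]
eef_rot: [-3.141, 0.003, 0.287]
wrist_force: [0.3, 0.1, -0.0]
finger_gap: 93.8
finger_force: 0.0
```

>>> carry_out(slide=[[0.07, 0.546, 0], [0.07, 0.546, 0], [0.07, 0.546, 0], [0.07, 0.546, 0], [0.07, 0.546, 0], [0.07, 0.546, 0]], dr=[[0, 0, 0], [0, 0, 0], [0, 0, 0], [0, 0, 0], [0, 0, 0], [0, 0, 0]], gripper=[100, 100, 100, 100, 100, 100])

```text
clock: 11.53
eef_pos: [536.8, 306.0, 344.4]
eef_rot: [3.141, 0.002, 0.284]
wrist_force: [0.1, -0.6, -0.5]
finger_gap: 94.1
finger_force: 0.0
```

```bash
python3 - <<'E'
from h import *
im,m=pickle.load(open("pics/w_home.pkl","rb"));h=cv2.cvtColor(im,cv2.COLOR_RGB2HSV);V=h[:,:,2].astype(int)
w=np.zeros(V.shape,bool);w[180:202,246:267]=True
for ce,st,l in blobs(w&(V<80),10):print("hole",ce,st,plane(m,ce,133))
im,m,H,S,V=snap("w_pl");s=read_state();print(s["eef_pos"],s["eef_rot"])
e=proj(m,(561,314,25)).astype(int);print("ring exp",e)
r=(H>15)&(H<32)&(S>90)&(V>60);w=np.zeros_like(r);w[e[1]-26:e[1]+26,e[0]-26:e[0]+26]=True
for ce,st,l in blobs(r&w,40):
    cn=max(cv2.findContours(l.astype(np.uint8),0,1)[0],key=cv2.contourArea);cc,a,_=cv2.fitEllipse(cn);print("ring blob",st,cc,a,plane(m,cc,25))
    ho=cv2.findContours(l.astype(np.uint8),cv2.RETR_CCOMP,1)
    for c,hi in zip(ho[0],ho[1][0]):
        if hi[3]>=0 and len(c)>=10: cc,a,_=cv2.fitEllipse(c);print(" inner",cc,a,plane(m,cc,25))
    sd=(np.cos(.283),np.sin(.283))
# blue handle tops: two lowest/outer blobs darker saturated blue
b=(H>108)&(H<125)&(S>150)
print("hues of blue",np.histogram(H[b&(np.indices(H.shape)[0]<230)],bins=range(105,127)))
for hue in range(108,122):
    q=(H==hue)&(S>150)
    if q.sum()>150: ys,xs=np.nonzero(q);print(hue,q.sum(),xs.min(),xs.max(),ys.min(),ys.max(),np.median(S[q]),np.median(V[q]))
E
```

```text
hole [255.67346939 190.42857143] [252 187   8   8  49] [501.01115896  36.19403019 133.        ]
[536.89203383 305.42422455 344.90388053] [3.14099863e+00 1.36067390e-03 2.82689290e-01]
ring exp [255 148]
ring blob [239 133  34  40 428] (255.4300537109375, 150.16212463378906) (31.971906661987305, 37.47624588012695) [559.60518651 313.07177901  25.        ]
 inner (255.37867736816406, 148.94552612304688) (25.99464225769043, 26.45453453063965) [561.01975926 313.54774149  25.        ]
hues of blue (array([  0,   0,   0,   0, 827, 484,  52,  10,   0,   0,   0,   0,   0,
         0,   0,   0,   0,   0,   0,   0,   0]), array([105, 106, 107, 108, 109, 110, 111, 112, 113, 114, 115, 116, 117,
       118, 119, 120, 121, 122, 123, 124, 125, 126]))
108 3210 212 300 123 228 203.0 88.0
109 827 212 300 123 228 224.0 104.0
110 484 214 299 123 228 229.0 106.0
```

```bash
python3 - <<'E'
from h import *
im,m=pickle.load(open("pics/w_pl.pkl","rb"));h=cv2.cvtColor(im,cv2.COLOR_RGB2HSV);H,S,V=[h[:,:,i].astype(int) for i in range(3)]
mk=(H>=109)&(H<125)&(S>218);mk=cv2.morphologyEx(mk.astype(np.uint8),cv2.MORPH_OPEN,np.ones((3,3)))
for ce,st,l in blobs(mk,40):
    ys,xs=np.nonzero(l);print("h",ce.round(1),st,np.median(S[l]),np.median(V[l]),plane(m,ce,160).round(1))
g=np.array([561-25*np.cos(.283),313.6-25*np.sin(.283)]);u=np.array([-np.sin(.283),np.cos(.283)])
print("grip",g)
for s in(1,-1): print("pred handle top 180",[proj(m,[*(g+s*d*u),180]).round(1).tolist() for d in(22,29,32)],"z160",proj(m,[*(g+s*22*u),160]).round(1),"z104",proj(m,[*(g+s*10*u),104]).round(1))
b=(H>100)&(H<125)&(S>120);b[228:]=0;b=max(blobs(b,500),key=lambda t:t[1][4]);q=quad(b[2]);print("stand",b[1],q.tolist(),[plane(m,p,5).round(1).tolist() for p in q],[plane(m,p,92).round(1).tolist() for p in q])
sub=im[165:232:3,205:306:4];print("\n".join("".join("B" if hh>=109 and ss>218 else "b" if 100<hh<125 and ss>120 else "k" if vv<70 else "g" if ss<70 else "." for hh,ss,vv in zip(a,b_,c)) for a,b_,c in zip(H[120:232:3,205:306:2],S[120:232:3,205:306:2],V[120:232:3,205:306:2])))
E
```

```text
h [229.  198.5] [217 182  26  33 519] 231.0 106.0 [529.5 327.6 160. ]
h [279.3 194.6] [270 182  23  30 347] 230.0 105.0 [544.6 287.6 160. ]
grip [536.9944488  306.61906083]
pred handle top 180 [[227.2, 203.5], [218.3, 203.5], [214.4, 203.5]] z160 [229.2 197. ] z104 [245.4 182.7]
pred handle top 180 [[283.1, 203.5], [292.0, 203.5], [295.8, 203.5]] z160 [281.2 197. ] z104 [265.2 182.7]
stand [ 212  180   89   48 3371] [[296.0, 190.0], [300.0, 227.0], [212.0, 227.0], [234.0, 181.0]] [[521.6, 245.9, 5.0], [473.4, 224.5, 5.0], [439.8, 340.3, 5.0], [510.4, 328.3, 5.0]] [[538.9, 262.4, 92.0], [500.7, 245.5, 92.0], [474.0, 337.3, 92.0], [530.0, 327.8, 92.0]]
...................................................
....g.bbbbbbbbbbbbbbbbbbbbbbbbbbbbbbbbbbbbbbbbb....
....bbbbbbbbbbbbbbbbbbbbbbbbbbbbbbbbbbbbbbbbbbb....
....bbbbbbbbbbbbbbbbbbbbbbbbbbbbbbbbbbbbbbbbbbb....
....bbbbbbbbbbbbbbbbbbbggggg.bbbbbbbbbbbbbbbbbb....
.....bbbbbbbbbbbbbbbg.........gbbbbbbbbbbbbbbbb....
.....bbbbbbbbbbbbb.....gbbb.g...gbbbbbbbbbbbbb.....
.....bbbbbbbbbbbbg...bbbbbbbbbg..gbbbbbbbbbbbb.....
....gbbbbbbbbbbbb...bbbbb
[... 834 characters left out ...]
g.bbbbBBBBBBBBBbbbb.....
......bbBBBBBBBBBBBbbbbbbbbbbbbbbBBBBBBBBBBBbbg....
......bBBBBBBBBBBBbbbbbbbbbbbbbbbbBBBBBBBBBBBbg....
.....gBBBBBBBBBBBbbbbbbbbbbbbbbbbbbBBBBBbbbbbbg....
.....gBBBBBBBBBbbbbbbbbbbbbbbbbbbbbbbBBBbbbbbbg....
.....gbBBBBBBBbbbbbbbbbbbbbbbbbbbbbbbbBBbbbbbbg....
......BBBBBBBbbbbbbbbbbbbbbbbbbbbbbbbbbBbbbbbbb....
....gbBBBBBBbbbbbbbbbbbbbbbbbbbbbbbbbbbBBbBbBbbg...
....bbbbbbbbbbbbbbbbbbbbbbbbbbbbbbbbbbbbbbbbbbbb...
....bbbbbbbbbbbbbbbbbbbbbbbbbbbbbbbbbbbbbbbbbbbb...
....bbbbbbbbbbbbbbbbbbbbbbbbbbbbbbbbbbbbbbbbbbbb...
....bbbbbbbbbbbbbbbbbbbbbbbbbbbbbbbbbbbbbbbbbbbb...
...gbbbbbbbbbbbbbbbbbbbbbbb............gggggggggg..
...................................................
```

Handle, bar and ring pixels agree with grip point (537,306.6) and a yaw of 0.283 rad. I descend to a TCP height of 238.

>>> carry_out(slide=[[0.001, 0, -0.1], [0.001, 0, -0.2], [0.001, 0, -0.28], [0.001, 0, -0.34], [0.001, 0, -0.39], [0.001, 0, -0.42], [0.001, 0, -0.43], [0.001, 0, -0.43]], dr=[[0, 0, 0], [0, 0, 0], [0, 0, 0], [0, 0, 0], [0, 0, 0], [0, 0, 0], [0, 0, 0], [0, 0, 0]], gripper=[100, 100, 100, 100, 100, 100, 100, 100])

```text
clock: 12.25
eef_pos: [537.1, 306.4, 238.2]
eef_rot: [3.142, 0.0, 0.283]
wrist_force: [0.4, -0.2, -0.0]
finger_gap: 94.2
finger_force: 0.0
```

>>> carry_out(slide=[[0, 0, 0], [0, 0, 0], [0, 0, 0], [0, 0, 0], [0, 0, 0], [0, 0, 0], [0, 0, 0], [0, 0, 0], [0, 0, 0], [0, 0, 0]], dr=[[0, 0, 0], [0, 0, 0], [0, 0, 0], [0, 0, 0], [0, 0, 0], [0, 0, 0], [0, 0, 0], [0, 0, 0], [0, 0, 0], [0, 0, 0]], gripper=[30, 30, 30, 30, 30, 30, 30, 30, 30, 30], newtons=35)

```text
clock: 13.08
eef_pos: [537.8, 306.5, 240.4]
eef_rot: [3.141, -0.004, 0.283]
wrist_force: [-0.4, -6.3, 14.7]
finger_gap: 38.5
finger_force: 35.0
```

>>> carry_out(slide=[[0, 0, 0], [0, 0, 0], [0, 0, 0]], dr=[[0, 0, 0], [0, 0, 0], [0, 0, 0]], gripper=[30, 30, 30])

```text
clock: 13.33
eef_pos: [537.9, 306.5, 240.5]
eef_rot: [3.141, -0.004, 0.283]
wrist_force: [2.0, -6.2, 15.6]
finger_gap: 38.3
finger_force: 35.0
```

```bash
python3 - <<'E'
from h import *
s=read_state();print(s["eef_pos"],s["eef_rot"],s["wrist_force"],s["moment"],s["finger_gap"],s["finger_force"])
im,m,H,S,V=snap("w_gr")
e=proj(m,(561,313.6,25)).astype(int);print("exp",e)
r=(H>15)&(H<32)&(S>90)&(V>60);w=np.zeros_like(r);w[max(e[1]-40,0):e[1]+45,e[0]-45:e[0]+45]=True
for ce,st,l in blobs(r&w,40):
    ho=cv2.findContours(l.astype(np.uint8),cv2.RETR_CCOMP,1)
    for c,hi in zip(ho[0],ho[1][0]):
        if len(c)>=10: cc,a,_=cv2.fitEllipse(c);print(st,hi[3],cc,a,plane(m,cc,25))
E
```

```text
[537.85901341 306.5272421  240.45650575] [ 3.14081171 -0.00401014  0.28329051] [ 2.03062954 -6.24068841 15.59809556] [-1.32846059 -0.01135252  0.16571831] 38.26494781602116 35.04073977470398
exp [256 164]
[211 124  90   5 354] -1 (248.86135864257812, 125.50721740722656) (3.2139909267425537, 154.65074157714844) [593.00363558 329.62782956  25.        ]
[232 144  49  55 688] -1 (255.76182556152344, 171.25267028808594) (44.46030807495117, 53.122066497802734) [554.95464928 312.13495483  25.        ]
```

>>> carry_out(slide=[[0, 0, 0.01], [0, 0, 0.02], [0, 0, 0.03], [0, 0, 0.04], [0, 0, 0.05], [0, 0, 0.06], [0, 0, 0.06], [0, 0, 0.06]], dr=[[0, 0, 0], [0, 0, 0], [0, 0, 0], [0, 0, 0], [0, 0, 0], [0, 0, 0], [0, 0, 0], [0, 0, 0]], gripper=[30, 30, 30, 30, 30, 30, 30, 30])

```text
clock: 14.05
eef_pos: [536.9, 307.0, 253.2]
eef_rot: [-3.142, -0.0, 0.284]
wrist_force: [-0.1, 0.3, -1.7]
finger_gap: 38.0
finger_force: 35.0
```

>>> carry_out(slide=[[0, 0, 0.06], [0, 0, 0.15], [0, 0, 0.25], [0, 0, 0.35], [0, 0, 0.45], [0, 0, 0.5], [0, 0, 0.5], [0, 0, 0.5]], dr=[[0, 0, 0], [0, 0, 0], [0, 0, 0], [0, 0, 0], [0, 0, 0], [0, 0, 0], [0, 0, 0], [0, 0, 0]], gripper=[30, 30, 30, 30, 30, 30, 30, 30])

```text
clock: 14.72
eef_pos: [536.9, 306.9, 377.8]
eef_rot: [-3.142, -0.0, 0.284]
wrist_force: [1.4, -0.3, -2.9]
finger_gap: 38.7
finger_force: 35.0
```

```bash
cat > ring.py <<'E'
from h import *
from scipy.optimize import least_squares
from scipy.spatial.transform import Rotation as Ro
def fitring(mask,m,p0):
    # circle edges (R=18 inner, 22 outer, mid 20) level; fit centre x,y,z to brass pixels' rays: robust distance to mean radius 20
    ys,xs=np.nonzero(mask);rays=[ray(m,(x,y)) for x,y in zip(xs,ys)];o=rays[0][0];d=np.array([r[1] for r in rays])
    def res(c):
        P=o+d*((c[2]-o[2])/d[:,2])[:,None];return np.hypot(P[:,0]-c[0],P[:,1]-c[1])-20
    r=least_squares(res,p0,loss="soft_l1",f_scale=1.5);return r.x,np.median(abs(r.fun)),len(xs)
E
python3 - <<'E'
from ring import *
s=read_state();print(s["eef_pos"],s["eef_rot"],s["wrist_force"],s["moment"],s["finger_gap"])
im,m,H,S,V=snap("w_lift")
T=Ro.from_euler("xyz",s["eef_rot"]).as_matrix();p=s["eef_pos"]+T@[25,0,213+2];e=proj(m,p);print("exp",p,e)
m.setdefault("x",0)
w=np.zeros(H.shape,bool);x,y=e.astype(int);w[y-45:y+45,x-45:x+45]=True
r=(H>15)&(H<32)&(S>90)&(V>60)
for ce,st,l in blobs(r&w,60):
    print(st,ce)
print("\n".join("".join("R" if 15<hh<32 and ss>150 else "r" if 15<hh<32 and ss>90 else "b" if 100<hh<125 and ss>120 else "k" if vv<70 else "." for hh,ss,vv in zip(a,b_,c)) for a,b_,c in zip(H[y-44:y+44:2,x-44:x+44],S[y-44:y+44:2,x-44:x+44],V[y-44:y+44:2,x-44:x+44])))
E
```

```text
[536.91851889 306.94171444 377.76124301] [-3.14153067e+00 -1.69786536e-04  2.83543100e-01] [ 1.44924679 -0.30444349 -2.90801987] [-0.05632923  0.07998902 -0.06908042] 38.696417955268764
exp [560.9515931  313.95869678 162.76549119] [256.4888118  162.54808723]
[ 211  117   90   90 1291] [250.39659179 151.24786987]
[232 145  48  54 681] [256.64170338 171.95007342]
rrrrrrrrrrrrrrrrrrrrrrrrrrrrrrrrrrrrrrrrrrrrrrrrrrrrrrrrrrrrrrrrrrrrrrrrrrrrrrrrrrrrrrrr
rrrrrrrrrrrrrrrrrrrrrrrrrrrrrrrrrrrrrrrrrrrrrrrrrrrrrrrrrrrrrrrrrrrrrrrrrrrrrrrrrrrrrrrr
rrrrr..............................................................bbbbbbbbbbbbbbb...rrr
rrr..bbbbbbbbbbbbbbbbbbbbbbbbbbbbbbbbbbbbbbbbbbbbbbbbbbbbbbbbbbbbbbbbbbbbbbbbbbbbbb..rrr
rrr..bbbbbbbbbbbbbbbbbbbbbbbbbbbbbbbbbbbbbbbbbbbbbbbbbbbbbbbbbbbbbbbbbbbbbbbbbbbbbb..rrr
rrrr.bbbbbbbbbbbbbbbbbbbbbbbbbbbbbbbbbbbbbbbbbbbbbbbbbbbbbbbbbbbbbbbbbbbbbbbbbbbbbb..rrr
rrrr.bbbbbbbbbbbbbbbbbbbbbbbbbbbbbbbbbbbbbbbbbbbbbbbbbbbbbbbbbbbbbbbbbbbbbbbbbbbbbb..rrr
rrrr.bbbbbbbbbbbbbbbbbbbbbbbbbbbbbbbbbbbbbbbbbbbbbbbbbbbbbbbbbbbbbbbbbbbbbbbbbbbbbb..rrr
rrrr..bbbbbbbbbbbbbbbbbb
[... 2479 characters left out ...]
bbbbbbbbbbbbbbbb...rRRRRRRR..bbbbbbbbb.rRRRRRRRRRr.bbbbbbbbbbbbbbbbbbbb..rrrr
rrrrrr..bbbbbbbbbbbbbbbbbb.rRRRRRRRr..bbbbbbbbbbbb..rRRRRRRRRRr.bbbbbbbbbbbbbbbbbb..rrrr
rrrrrr..bbbbbbbbbbbbbbbbb.rRrr..rRr.bbbbbbbbbbbbbbbb.rRRr.rRRRR.bbbbbbbbbbbbbbbbbb..rrrr
rrrrrr..bbbbbbbbbbbbbbbbb.rRr....r..bbbbbbbbbbbbbbbb.rRRr..rRRR.bbbbbbbbbbbbbbbbbb..rrrr
rrrrrrr.bbbbbbbbbbbbbbbbbb.......k.bbbbbbbbbbbbbbbbbb......rrr.bbbbbbbbbbbbbbbbbbb..rrrr
rrrrrrr.bbbbbbbbbbbbbbbbbbbkkkkkkkkbbbbbbbbbbbbbbbbbbbkkkkkkkkbbbbbbbbbbbbbbbbbbbb..rrrr
rrrrrr..bbbbbbbbbbbbbbbbbbbkkkkkkkkkkkkkkkkkkkkkkkkkkkkkkkkkkkbbbbbbbbbbbbbbbbbbbbb.rrrr
rrrrrr.bbbbbbbbbbbbbbbbbbbbkkkkkkkkkkkkkkkkkkkkkkkkkkkkkkkkkkkbbbbbbbbbbbbbbbbbbbbb..rrr
```

The ring is clearly spread, with its gap open. I fit its 3D centre relative to the tool.

```bash
cat >> ring.py <<'E'
def ringmask(H,S,V,e):
    x,y=int(e[0]),int(e[1]);w=np.zeros(H.shape,bool);w[y-22:y+23,x-30:x+31]=True
    return w&(H>15)&(H<32)&(S>130)&(V>60)
E
python3 - <<'E'
from ring import *
im,m=pickle.load(open("pics/w_lift.pkl","rb"));h=cv2.cvtColor(im,cv2.COLOR_RGB2HSV);H,S,V=[h[:,:,i].astype(int) for i in range(3)]
s=read_state();T=Ro.from_euler("xyz",s["eef_rot"]).as_matrix();p=s["eef_pos"]+T@[25,0,215]
mk=ringmask(H,S,V,(256,162));f=fitring(mk,m,p);print(f,"in tool",T.T@(f[0]-s["eef_pos"]))
from functools import partial
# with height fixed at several values
ys,xs=np.nonzero(mk)
for z in(158,161,164,167):
    P=np.array([plane(m,q,z)[:2] for q in zip(xs,ys)]);A=np.c_[2*P,np.ones(len(P))];sol=np.linalg.lstsq(A,(P**2).sum(1),rcond=None)[0];r=np.sqrt(sol[2]+sol[0]**2+sol[1]**2);print(z,sol[:2],r,T.T@(np.r_[sol[:2],z]-s["eef_pos"]))
E
```

```text
(array([556.13667323, 313.55988592, 164.35630832]), np.float64(0.8578311468868449), 403) in tool [ 20.72794214  -1.07183958 212.36342924]
158 [555.11404914 313.25370337] 20.382835950354107 [ 19.67072002  -1.06575081 218.7214484 ]
161 [555.61580491 313.39660492] 20.17919301672545 [ 20.18759235  -1.06173578 215.72061409]
164 [556.11756069 313.53950646] 19.97555008306486 [ 20.70446469  -1.05772075 212.71977978]
167 [556.61931646 313.682408  ] 19.771907149417345 [ 21.22133702  -1.05370572 209.71894546]
```

```bash
python3 - <<'E'
from ring import *
im,m=pickle.load(open("pics/w_lift.pkl","rb"));h=cv2.cvtColor(im,cv2.COLOR_RGB2HSV);H,S,V=[h[:,:,i].astype(int) for i in range(3)]
s=read_state();T=Ro.from_euler("xyz",s["eef_rot"]).as_matrix();P=lambda v:proj(m,s["eef_pos"]+T@np.array(v,float)).round(1)
for dz in(0,2.4): print("bar top (y=+-44) x=-5,0,5",[P([x,y,143+dz]) for y in(-44,44) for x in(-5,0,5)],"pivot mid",P([0,0,150]))
print("circle top/bottom for ring x=25,21",[P([c+d,0,214.5]) for c in(25,23,21) for d in(22,18,-18,-22)])
y0,y1,x0,x1=140,262,180,332
def ch(hh,ss,vv):
    if 15<hh<32 and ss>130:return "R"
    if 15<hh<32 and ss>70:return "w"
    if 100<hh<125 and ss>218 and hh>108: return "H"
    if 100<hh<125 and ss>110:return "b"
    if ss<60: return "g" if vv>=70 else "k"
    return "."
for y in range(y0,y1,3): print(y,"".join(ch(H[y,x],S[y,x],V[y,x]) for x in range(x0,x1,2)))
E
```

```text
bar top (y=+-44) x=-5,0,5 [array([196.1, 219.3]), array([195.8, 212.7]), array([195.5, 206.1]), array([317.5, 219.3]), array([317.8, 212.7]), array([318.1, 206.1])] pivot mid [256.8 209.9]
bar top (y=+-44) x=-5,0,5 [array([196.7, 218.3]), array([196.4, 211.7]), array([196.1, 205.2]), array([316.9, 218.3]), array([317.2, 211.7]), array([317.5, 205.2])] pivot mid [256.8 209.9]
circle top/bottom for ring x=25,21 [array([256.6, 138.7]), array([256.6, 143.1]), array([256.6, 182.2]), array([256.6, 186.4]), array([256.6, 140.9]), array([256.6, 145.4]), array([256.6, 184.3]), array([256.6, 188.5]), array([256.6, 143.1]), array([256.6, 147.6]), array([256.6, 186.4]), array([256.6, 190.6])]
140 RRRRRRRRRRRRRRRRRR.bbbbbbbbbbbbbbbbbbbbbbbbbbbbbbbbbbbbbbb.wwwwwwwwwwwwwwwww
143 RRRRRRRRRRRRRRRRRRwbbbbbbbbbbbbbbbbbbbbbbbbbbbbbbbbbbbbbbb.wwwwwwwwwwwwwwwww
146 RRRRRRRRRRRRRRRRRRwbbbbbbbbbbbbbbgRRRRRRRR..bbbbbbbbbbbbbbwwwwwwwwwwwwwwwwww
149 RRRRRRRRRRRRRRRRRRwbbbbbbbbbbbgRRRRg......RRRR.bbbbbbbbbbbwwwwwwwwwwwwwwwwww
152 RRRRRRRRRRRRRRRRRRwbbbbbbbbbbgRRgbbbbbbbbbb.wRRgbbbbbbbbbbwwwwwwwwwwwwwwwwww
155 R
[... 2210 characters left out ...]
HHHHHHbwRRRRRRRRRwwwww.HHHHHHHHbkkggggggggggwwwwwwww
239 RRRRRRwgggggggggggkkbHHHHHHHHH.wRRRRRRRRRwwwwwgHHHHHHHHH.kkggggggggggwwwwwww
242 RRRRRw.gggggggggggkkbHHHHHHHHH.wRRRRRRRRRRwwwwgbHHHHHHHHbkkgggggggggggwwwwww
245 RRRRRwgggggggggggkk.bHHHHHHHHHgwRRRRRRRRRRwwww.bHHHHHHHHb.kkgggggggggggwwwww
248 RRRRwggggggggggggkkbHHHHHHHHHbgwRRRRRRRRRRwwwwwbHHHHHHHHHbkkgggggggggggwwwww
251 RRRwggggggggggggkkkbHHHHHHHHHbgRRRRRRRRRRRwwwwwbHHHHHHHHHbkkkgggggggggggwwww
254 RRw.ggggggggggggkkbHHHHHHHHHHb.RRRRRRRRRRRRwwwwbHHHHHHHHHbbkkggggggggggggwww
257 RRwggggggggggggkkkbHHHHHHHHHHbwRRRRRRRRRRRRwwww.HHHHHHHHHHbkkkggggggggggggww
260 Rwgggggggggggggkk.bHHHHHHHHHH.wRRRRRRRRRRRRRwwwgHHHHHHHHHHb.kkgggggggggggg.w
```

>>> carry_out(slide=[[-0.02, -0.1, 0], [-0.04, -0.22, 0], [-0.07, -0.34, 0], [-0.09, -0.46, 0], [-0.11, -0.556, 0], [-0.11, -0.556, 0]], dr=[[0, 0, 0], [0, 0, 0], [0, 0, 0], [0, 0, 0], [0, 0, 0], [0, 0, 0]], gripper=[30, 30, 30, 30, 30, 30])

```text
clock: 15.27
eef_pos: [508.8, 164.7, 376.9]
eef_rot: [3.141, 0.002, 0.281]
wrist_force: [1.5, 0.9, -2.2]
finger_gap: 38.5
finger_force: 35.0
```

>>> carry_out(slide=[[-0.02, -0.12, 0], [-0.05, -0.24, 0], [-0.07, -0.36, 0], [-0.09, -0.46, 0], [-0.1, -0.52, 0], [-0.11, -0.556, 0], [-0.11, -0.556, 0], [-0.11, -0.556, 0]], dr=[[0, 0, 0], [0, 0, 0], [0, 0, 0], [0, 0, 0], [0, 0, 0], [0, 0, 0], [0, 0, 0], [0, 0, 0]], gripper=[30, 30, 30, 30, 30, 30, 30, 30])

```text
clock: 15.93
eef_pos: [482.0, 29.4, 377.6]
eef_rot: [-3.141, 0.001, 0.283]
wrist_force: [0.6, 0.6, -2.1]
finger_gap: 38.7
finger_force: 35.0
```

```bash
python3 - <<'E'
from ring import *
s=read_state();print(s["eef_pos"],s["eef_rot"],s["wrist_force"],s["finger_gap"])
im,m,H,S,V=snap("w_over")
T=Ro.from_euler("xyz",s["eef_rot"]).as_matrix();P=lambda v:proj(m,s["eef_pos"]+T@np.array(v,float)).round(1)
print("stub top pred",proj(m,(501,36,133)))
def ch(hh,ss,vv):
    if 15<hh<32 and ss>130:return "R"
    if 4<hh<=15 and ss>150: return "o"
    if 100<hh<125 and ss>110:return "b"
    if ss<70: return "g" if vv>=110 else "d" if vv>60 else "k"
    return "."
for y in range(136,206,2): print(y,"".join(ch(H[y,x],S[y,x],V[y,x]) for x in range(222,292)))
E
```

```text
[482.0225603   29.38203779 377.55833471] [-3.14107492e+00  7.84677116e-04  2.83254380e-01] [ 0.61832581  0.59002799 -2.08173028] 38.66505727744704
stub top pred [255.91078379 163.19586867]
136 oooooooooooooooooooooooooooooooooooooooooooooRRRRRRRRRRRRRRRRRRRRRRRRR
138 oooooooooooooooooooooooooooooooooooooooooooooRRRRRRRRRRRRRRRRRRRRRRRRR
140 ooooooooooooooooooooooooooooo....ddd...oooooooRRRRRRRRRRRRRRRRRRRRRRRR
142 oooooooooooooooooooooooooo..dddddddddddd.ooooooRRRRRRRRRRRRRRRRRRRRRRR
144 ooooooooooooooooooooooooo...RRRRRRRRRRR....oooooRRRRRRRRRRRRRRRRRRRRRR
146 ooooooooooooooooooooooooRRRRRRRRRRRRRRRRRRRRRooooRRRRRRRRRRRRRRRRRRRRR
148 RRoooooooooooRRoooooRRRRRRRRRRRRRRRRRRRRRRRRRRRRooRRRRRRRRRRRRRRRRRRRR
150 RRRooooooooRRRRRRRRRRRRRRRR..ggggggggggg..RRRRRRRRRRRRRRRRRRRRRRRRRRRR
152 RRRoooooooRRRRRRRRRRRRR..ggggggggggggggggggg..RRRRRRRRRRRRRRRRRRRRRRRR
154 RRRRoooooRRRRRRRRRRRo..ggggggggggggggggggggggg.oRRRRRRRRRRRRRRRRRRRRRR
156 RRRRRRRRRRRRRRRRRRRoo.gggggggggggggggggggggggg.ooRRRRRRRRRRRRRRRRRRRRR
158 RRRRRRRRRRRRRRRRRRRoo.ggggggggdddddddgggggggggg.oRRRRRRRRRRRRRRRRRRRRR
160 RRRRRRR
[... 1013 characters left out ...]
RRRRRRRRRRRRRRRRRRRRRRRRo
188 .....................RRRRRRRo.....oooooooRRRRRRRRoooooooooooooooooooo.
190 ggggdddddddddddddg.RRRRRRRRRR.gdddddddg.RRRRRRRRRR..gdgggggggggdgggggg
192 ggggggdddddddddg.RRRRRRRRRR.ggddddddddddg..RRRRRRRRR.gdggggdggdggggggg
194 ggggggddddddddg.RRRR.RRRRRgddddddddddddddg.RRRR..RRRR.gggggggggggggggg
196 gggggdddddddddg.RRR.d.RRR.gdddddddddddddddg.RR.ggRRRR.gggggddggggggggg
198 ggggdddddddddddg.RR.dd...gdddddddddddddddddg..ddd.R..ggggggggggggggggg
200 ..................dkkkkkdg..gggddddddddddggddkkkkkdd..................
202 ..................kkkkkkk....kkkkkkkkkkkk...kkkkkkd...................
204 ..................dkkkkkkkkkkkkkkkkkkkkkkkkkkkkkkk....................
```

Ring and stub coincide laterally to within about 1 mm: the hole is at (256,163), against a predicted (255.9,163.2). I lower in stages, watching the force.

>>> carry_out(slide=[[-0.002, 0.001, -0.03], [-0.002, 0.001, -0.06], [-0.002, 0.001, -0.08], [-0.002, 0.001, -0.1], [-0.002, 0.001, -0.1], [-0.002, 0.001, -0.1]], dr=[[0, 0, 0], [0, 0, 0], [0, 0, 0], [0, 0, 0], [0, 0, 0], [0, 0, 0]], gripper=[30, 30, 30, 30, 30, 30])

```text
clock: 16.48
eef_pos: [481.4, 29.3, 352.9]
eef_rot: [-3.141, 0.001, 0.284]
wrist_force: [0.7, 0.4, -1.0]
finger_gap: 38.2
finger_force: 35.0
```

```bash
python3 - <<'E'
from ring import *
s=read_state();print(s["eef_pos"],s["eef_rot"],s["wrist_force"],s["finger_gap"])
im,m,H,S,V=snap("w_near")
print("stub top pred",proj(m,(501,36,133)))
np.save("pics/side2.npy",camera("side"))
def ch(hh,ss,vv):
    if 15<hh<32 and ss>130:return "R"
    if 4<hh<=15 and ss>150: return "o"
    if 100<hh<125 and ss>110:return "b"
    if ss<70: return "g" if vv>=110 else "d" if vv>60 else "k"
    return "."
for y in range(138,206,2): print(y,"".join(ch(H[y,x],S[y,x],V[y,x]) for x in range(222,292)))
print("hue/sat row 164:",[(x,H[164,x],S[164,x],V[164,x]) for x in range(226,246,1)])
E
```

```text
[481.43139778  29.31959553 352.86982267] [-3.14141709e+00  5.17375731e-04  2.83715831e-01] [ 0.69956806  0.36184549 -1.01032521] 38.19151871432846
stub top pred [255.4876245  166.71251911]
138 ooooooooooooooooooooooooooooooooooooooooooooooooRRRRRRRRRRRRRRRRRRRRRR
140 oooooooooooooooooooooooooooooooooooooooooooooooooRRRRRRRRRRRRRRRRRRRRR
142 oooooooooooooooooooooooooooo...ddddddd...oooooooooRRRRRRRRRRRRRRRRRRRR
144 oooooooooooooooooooooooooo..RRRRRRRRRRR...ooooooooRRRRRRRRRRRRRRRRRRRR
146 ooooooooooooooooooooooooRRRRRRRRRRRRRRRRRRRRRRooooRRRRRRRRRRRRRRRRRRRR
148 oooooooooooooooooooRRRRRRRRRRRRRRRRRRRRRRRRRRRRRooRRRRRRRRRRRRRRRRRRRR
150 ooooooooooooooooooRRRRRRRRR..gggggggggg..RRRRRRRRRRRRRRRRRRRRRRRRRRRRR
152 RoooooooooooooooRRRRRRR..gggggggggggggggggg...RRRRRRRRRRRRRRRRRRRRRRRR
154 RRooooooooooooRRRRRRR.gdgggggggggggggggggggggg..RRRRRRRRRRRRRRRRRRRRRR
156 RRRRoooooooooRRRRRRoo.ggggggggggggggggggggggggg.ooRRRRRRRRRRRRRRRRRRRR
158 RRRRRoooooooRRRRRRRoo.gggggggggggggggggggggggggg.ooRRRRRRRRRRRRRRRRRRR
160 RRRRRRoooooRRRRRRRoo.gggggggggggddddgggggggggggg.oRRRRRRRRRRRRRRRRRRRR
162 RRRRRRR
[... 1967 characters left out ...]
, np.int64(18), np.int64(251), np.int64(238)), (233, np.int64(19), np.int64(226), np.int64(200)), (234, np.int64(20), np.int64(213), np.int64(182)), (235, np.int64(18), np.int64(226), np.int64(201)), (236, np.int64(17), np.int64(253), np.int64(238)), (237, np.int64(18), np.int64(255), np.int64(252)), (238, np.int64(18), np.int64(255), np.int64(254)), (239, np.int64(17), np.int64(255), np.int64(253)), (240, np.int64(12), np.int64(194), np.int64(240)), (241, np.int64(8), np.int64(136), np.int64(180)), (242, np.int64(6), np.int64(58), np.int64(124)), (243, np.int64(3), np.int64(27), np.int64(114)), (244, np.int64(5), np.int64(26), np.int64(116)), (245, np.int64(3), np.int64(24), np.int64(116))]
```

>>> carry_out(slide=[[0, 0, -0.012], [0, 0, -0.024], [0, 0, -0.036], [0, 0, -0.048], [0, 0, -0.048]], dr=[[0, 0, 0], [0, 0, 0], [0, 0, 0], [0, 0, 0], [0, 0, 0]], gripper=[30, 30, 30, 30, 30])

```text
clock: 17.0
eef_pos: [481.3, 29.2, 340.4]
eef_rot: [-3.141, 0.001, 0.284]
wrist_force: [-0.1, 0.8, -1.6]
finger_gap: 38.3
finger_force: 35.0
```

>>> carry_out(slide=[[0, 0, -0.012], [0, 0, -0.024], [0, 0, -0.036], [0, 0, -0.048], [0, 0, -0.056], [0, 0, -0.056], [0, 0, -0.056]], dr=[[0, 0, 0], [0, 0, 0], [0, 0, 0], [0, 0, 0], [0, 0, 0], [0, 0, 0], [0, 0, 0]], gripper=[30, 30, 30, 30, 30, 30, 30])

```text
clock: 17.58
eef_pos: [481.5, 29.2, 327.1]
eef_rot: [-3.142, 0.0, 0.284]
wrist_force: [0.4, 0.2, -3.0]
finger_gap: 38.4
finger_force: 35.0
```

```bash
python3 - <<'E'
from ring import *
s=read_state();print(s["eef_pos"],s["eef_rot"],s["wrist_force"],s["moment"],s["finger_gap"])
im,m,H,S,V=snap("w_end")
sd=camera("side");np.save("pics/side3.npy",sd);ms=camera_model("side")
print("side proj groove",proj(ms,(501,36,113)),"top",proj(ms,(501,36,133)),"z103",proj(ms,(501,36,103)))
h=cv2.cvtColor(sd,cv2.COLOR_RGB2HSV);e=proj(ms,(501,36,113)).astype(int)
def ch(hh,ss,vv):
    if 14<hh<32 and ss>110:return "R"
    if 4<hh<=14 and ss>110: return "o"
    if 100<hh<125 and ss>110:return "b"
    if ss<70: return "g" if vv>=110 else "d" if vv>70 else "k"
    return "."
for y in range(e[1]-22,e[1]+24): print(y,"".join(ch(*h[y,x].astype(int)) for x in range(e[0]-24,e[0]+24)))
print("stub top pred wrist",proj(m,(501,36,133)),"groove",proj(m,(501,36,113)))
for y in range(138,206,2): print(y,"".join(ch(H[y,x],S[y,x],V[y,x]) for x in range(222,292)))
E
```

```text
[481.45873103  29.20722397 327.10860803] [-3.14155477e+00  5.94948449e-05  2.83551001e-01] [ 0.35368607  0.18932591 -2.97296533] [-0.05210565  0.0988235  -0.00889788] 38.43283514854172
side proj groove [223.0621026  201.16541556] top [222.66784083 195.48471903] z103 [223.25649059 203.96624305]
179 ...........dbbb.g..gg.bbb.g.....................
180 ...........d.bb.dgggddbbbdg.....................
181 ...........gdbb.dg..ddbbbdg....................R
182 ............dd.kd...ddbbbd......................
183 .....ddddd..dkkkk...ddbbbd......................
184 ....ddkkdddddkkkkkd.kkbbdg......................
185 .....dddddddddkkkkkkkkbkd.......................
186 .......ddddddddkkkkkkkkk........................
187 .........ddddddkkkkkkkkkd.......................
188 ...........ddddkkkkkkkdddgggg...................
189 .............ddkkkkkkkddgggggggg.....R..R.......
190 .........RR.....kkkkkkdddgggggggggg.............
191 ..R.RRRR..R.R...kkkkkkkdddddggggggg.............
192 ...R....R.RR....kkkkkkkdddddddddggg....R........
193 .R.R.RRRR...R....k...kkdddddddddddg..R........R.
194 .R.R.R
[... 3565 characters left out ...]
RRRRRRRRRRRRRRRRRRRRRRRRR
188 RRRRRRRRRRRRRRRRRRRRRRRRRRRRRRRRRRRRRRRRRRRRRRRRRRRRRRRRRRRRRRRRRRRRRR
190 RRRRRRRRRRRRRRRRRRRRRRRRRRRRRRRRRRRRRRRRRRRRRRRRRRRRRRRRRRRRRRRRRRRRRR
192 RRRRRRRRRRRRRRRRRRRRRRRRRRRRRRRRRRRRRRRRRRRRRRRRRRRRRRRRRRRRRRRRRRRRRR
194 RRRRRRRRRRRRRRRRRRRR.RRRRRRRRRRRRRRRRRRRRRRRRRR..RRRRRRRRRRRRRRRRRRRRR
196 RRRRRRRRRRRRRRRRRRRRd.RRRRRRRRRRRRRRRRRRRRRRRRRggRRRRRRRRRRRRRRRRRRRRR
198 ...........oooooRRR.dd.ooooooooooooooooooooooo.dd.RRoooooooooooooooooo
200 gdddddddddddddddddkkkkkkkdddddddddddddddddddkkkkkkkdddddggggggggggddgg
202 ggdddddddddddddddkkkkkkkkkkkkkkkkkkkkkkkkkkkkkkkkkkkddddddggggddddgggg
204 ggdddddddddddddddkkkkkkkkkkkkkkkkkkkkkkkkkkkkkkkkkkdddddddggggddgdgggg
```

Ring encircles the stub freely: side gaps show in the wrist view, and force is only the pliers' weight. I check the ring height independently, using the 92 mm bar width as a range gauge.

```bash
python3 - <<'E'
from ring import *
from scipy.ndimage import gaussian_filter1d
import h as hh
E0=np.array([536.95,306.95])
for n,tcp in(("w_lift",None),("w_end",None),("w_gr",None)):
    im,m=pickle.load(open(f"pics/{n}.pkl","rb"));S=cv2.cvtColor(im,cv2.COLOR_RGB2HSV)[:,:,1].astype(float)
    out=[]
    for y in range(208,226,2):
        g=S[y-1:y+2].mean(0)
        def cross(a,b,st):
            seg=list(range(a,b,st));lo=np.median(g[[seg[0],seg[0]+st,seg[0]+2*st]])
            hi=np.median(g[b-st*6:b:st]) if st>0 else np.median(g[b+1:b+7]);th=(lo+hi)/2
            for i,j in zip(seg,seg[1:]):
                if (g[i]-th)*(g[j]-th)<=0 and g[j]!=g[i]: return i+(th-g[i])/(g[j]-g[i])*st
        l=cross(204,180,-1);r=cross(310,336,1);out.append((y,l and round(l,1),r and round(r,1),l and r and round(r-l,1)))
    print(n,out)
im,m=pickle.load(open("pics/w_end.pkl","rb"))
s=read_state();T=Ro.from_euler("xyz",s["eef_rot"]).as_matrix()
for off in(212.4,214,215.5,217):
    print(off,[(proj(m,s["eef_pos"]+T@np.array([x,46,off-z])).round(1).tolist(),proj(m,s["eef_pos"]+T@np.array([x,-46,off-z])).round(1).tolist()) for x in(-9,-4,1) for z in(70,)])
E
```

```text
w_lift [(208, np.float64(194.6), np.float64(316.9), np.float64(122.4)), (210, np.float64(193.7), np.float64(318.2), np.float64(124.5)), (212, np.float64(193.5), np.float64(318.3), np.float64(124.8)), (214, np.float64(193.5), np.float64(318.2), np.float64(124.7)), (216, np.float64(193.6), np.float64(318.2), np.float64(124.6)), (218, np.float64(193.7), np.float64(318.1), np.float64(124.3)), (220, np.float64(193.9), np.float64(318.0), np.float64(124.1)), (222, np.float64(194.0), np.float64(317.9), np.float64(123.9)), (224, np.float64(194.5), np.float64(317.5), np.float64(123.0))]
w_end [(208, np.float64(195.3), np.float64(316.9), np.float64(121.6)), (210, np.float64(194.6), np.float64(318.2), np.float64(123.6)), (212, np.float64(194.3), np.float64(318.4), np.float64(124.1)), (214, np.float64(194.4), np.float64(318.3), np.float64(124.0)), (216, np.float64(194.4), np.float64(318.2), np.float64(123.9)), (218, np.float64(194.4), np.float64(318.1), np.float64(123.7)), (220, np.float64(194.5), np.float64(318.0), np.float64(123.5)), (222, np.float64(194.7), np.float64(318.0), np.float64(123.3)
[... 380 characters left out ...]
t64(124.7)), (218, np.float64(193.8), np.float64(318.3), np.float64(124.5)), (220, np.float64(193.9), np.float64(318.1), np.float64(124.2)), (222, np.float64(194.1), np.float64(317.8), np.float64(123.7)), (224, np.float64(194.7), np.float64(316.2), np.float64(121.5))]
212.4 [([320.1, 224.8], [193.4, 224.9]), ([320.4, 218.3], [193.1, 218.3]), ([320.8, 211.7], [192.8, 211.7])]
214 [([319.7, 224.1], [193.8, 224.1]), ([320.0, 217.6], [193.5, 217.6]), ([320.3, 211.0], [193.2, 211.0])]
215.5 [([319.3, 223.4], [194.2, 223.4]), ([319.6, 216.9], [193.9, 217.0]), ([319.9, 210.4], [193.6, 210.4])]
217 [([318.9, 222.7], [194.6, 222.7]), ([319.2, 216.3], [194.3, 216.3]), ([319.5, 209.8], [194.0, 209.8])]
```

The bar width puts the ring 215.5–217 mm below the TCP, so it sits 1.5–3 mm low. I raise 2 mm and settle.

>>> carry_out(slide=[[0, 0, 0.004], [0, 0, 0.008], [0, 0, 0.008], [0, 0, 0.008], [0, 0, 0.008], [0, 0, 0.008], [0, 0, 0.008], [0, 0, 0.008]], dr=[[0, 0, 0], [0, 0, 0], [0, 0, 0], [0, 0, 0], [0, 0, 0], [0, 0, 0], [0, 0, 0], [0, 0, 0]], gripper=[30, 30, 30, 30, 30, 30, 30, 30])

```text
clock: 18.35
eef_pos: [481.4, 29.2, 329.2]
eef_rot: [3.142, -0.0, 0.284]
wrist_force: [0.6, 0.4, -2.6]
finger_gap: 38.5
finger_force: 35.0
```

```bash
python3 - <<'E'
from ring import *
s=read_state();print(s["eef_pos"],s["eef_rot"],s["wrist_force"],s["finger_gap"],s["finger_force"])
ok=abs(s["wrist_force"][:2]).max()<3 and -5<s["wrist_force"][2]<0 and s["finger_gap"]<41 and abs(s["eef_pos"][2]-329)<1.5
im,m,H,S,V=snap("w_fin");w=np.zeros(V.shape,bool);w[160:184,246:267]=True
b=max(blobs(w&(V<80),10),key=lambda t:t[1][4]);X=plane(m,b[0],133);print("stub hole",b[0],b[1],X);ok&=np.hypot(*(X[:2]-[501,36]))<1.7
print(ok)
if ok: print(sign_off())
E
```

```text
[481.44976027  29.21245823 329.15099543] [ 3.14159039e+00 -5.22105112e-05  2.83571124e-01] [ 0.57708288  0.43833882 -2.60355198] 38.51693329481217 34.97998237609863
stub hole [255.7628866  170.54639175] [251 165  11  12  97] [501.66899602  35.88002254 133.        ]
True
the job is handed in; nothing more can be done
None
```

I handed the job in at about 18 s: the stub stands home in the bore, and the gripper still holds the squeezed pliers with the spread ring around the groove. Ring height is my least certain measurement: I estimate 112–114 mm against the groove centre at 113 mm, and no verdict came back.

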